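# Feel out the free slot of a welding jig with a feeler gauge

### The arm

A 7-joint arm with a two-finger parallel gripper is mounted at the origin on the work surface; the furniture and walls round the work are solid. World frame = base frame: x ahead of the robot, y to its left, z up, the work surface at z = 0. Lengths are in m, angles in rad, forces in N, time in s.
With the tool pointing down it reaches from about 0.35 to 0.9 m from the base axis. Payload 8.1 kg.
Tool frame: the origin (TCP) lies at the very end of the fingers, on their centre line; the grasp point (between the pads) lies 19 mm behind it; z points along the fingers, x is the direction in which the jaws open and shut, and the axes are right-handed (so a half turn about z gives the same grasp; the last joint's range is limited). The gripper opens to 92 mm and grips with 3 to 60 N. Pads are 19 mm wide; open, the fingers measure 130 mm over their backs; the gripper's body (75 mm by 190 mm) begins 47 mm behind the grasp point.
Start: joints at [-1.227, 0.434, 0.025, 1.573, -0.012, 1.134, -0.075], TCP at [0.27, 0.564, 0.227] pointing down, gripper open.
Joint ranges: [-2.62, 2.62], [-0.44, 2.09], [-1.27, 1.32], [0.08, 2.57], [-1.32, 4.46], [0.12, 2], [-2.74, 2.74]. Speed limits (rad/s): [2.22, 2.22, 3.01, 3.01, 3.14, 3.14, 3.14].

### API

Orientations are given as a unit quaternion [x, y, z, w].
In Python, from rig import get_obs, camera, camera_info, workorder, regions_of, pinpoint gives the robot as it stands.
- The arm moves only by the tool move_arm, never from a script. Its argument "motion" is a list of rows, each an object with "delta_pos": the shift along the tool's x, y, z in m, a list of three; "twist": the turn about the tool's z in degrees; "claw": the finger opening in m, from 0 to 0.0918. In form: [{"delta_pos": [x, y, z], "twist": twist, "claw": claw}, ...]. A call has 1 to 20 rows; each row shifts and turns the pose as measured when the row begins, along the tool's axes as they then stand; what a row does not reach is not made up. A row lasts 1/8 s, in which the tool goes at most 62.5 mm and 10.7 degrees, less where a joint would pass 70% of its speed; a pose out of reach is approached as far as the arm can. A call with a gripper value outside its range is refused whole. The fingers move at their own pace and stop on an object; the grip force is fixed at half the most. Time passes only in rows, so rows that do not move let the fingers close. It gives the time, the measured TCP pose, the force and the opening at its end, in the units of the state.
- get_obs(): the state, without advancing time (a new reading comes with each control period).
- camera(name): name is "scene" or "top"; returns the picture (384x512x3 uint8, blue, green, red); there is no depth.
- camera_info(name): a dict with "camera_matrix" (3x3 intrinsics, pixels), "T" (4x4, takes a point from camera to world coordinates). Camera axes: x right, y up, looking along -z (the intrinsics and any distortion apply to the point x, -y, -z); pixel columns grow to the right and rows downward; lengths in m; the calibration is good to about 2 mm. A picture is of the moment at which its call begins. camera_info takes no time and is no camera call.
- workorder.finish_job(): hands the job in, once; it reports no verdict.
Trained networks look in the newest picture that a camera, given by its name, has taken for a name from the list of things; names that differ only in an ending like _2 or _b are one class to them, and where a whole thing is asked for, a point or a joint stands for the part that bears it (a point fixed in the world has none). Each returns a list of dicts, best first, with "confidence" (0 to 1); they miss things now and then, are a little off and sometimes report something else, mostly with a low value. They report only what shows in the picture. A call takes as long as a camera call. They do not tell look-alikes from the thing itself.
- regions_of(camera, thing): "mask" (384x512 bool, what is visible of it).
- pinpoint(camera, thing): "location" ([x, y, z] in m, in world coordinates, good to about 4 mm: a listed point, or the origin of a listed thing).
The state is a dict: "time": time; "qpos": joint angles; "qd": joint speeds; "effort": joint torques, N m; "tool_pos": TCP position; "ee_rot": TCP orientation; "contact_force": force on the tool from outside, world axes, zero at the start; "torque": the same for the moment, N m; "opening": finger opening in m.
Only numpy, scipy, OpenCV 4.12 (cv2) and the standard library are available. Lean on these libraries where they do the work, as an engineer would, in place of code of your own. Each camera call takes 0.05 s, during which the arm holds its last target.

### The job

Take the orange-handled feeler gauge out of its wooden stand and try its blade in all three slots of the blue jig, in order from left to right as seen from the robot, each time pressing gently until the blade either jams or goes down fully. Only one slot lets it through, against a light spring drag; leave the gauge standing there, blade fully home and released. Never force a jammed slot, and leave the spray can and the red magnet where they are.

Things in the scene. Friction and masses are not known exactly. Their poses are not given: they have to be found in the camera images.
- gauge_grip (a point): centre of the feeler gauge's upright orange handle: 34 mm (x) by 18 mm (y) by 50 mm high; grip it from above by the handle, across its 18 mm thickness (its y axis). The handle's underside lies 26 mm below this point, the steel collar's underside 38 mm below it. The gauge weighs about 0.1 kg
- gauge_tip (a point): lower end of the feeler blade, on its centre line, 80 mm below gauge_grip when the blade is unloaded. The blade is 24 mm wide (x), 5 mm thick (y), 42 mm long from tip to the underside of the collar (34 by 18 by 4 mm) that is its depth stop, with a rounded tip
- gauge: the whole feeler gauge; origin where the unloaded blade's tip is, z up along the blade, x along its width, y through its thickness; it looks the same turned half round
- blade: the gauge's steel blade with its collar; origin at the tip, axes as the gauge's. It is sprung in the handle: pushed along z it gives way into the handle by up to 6 mm, from 3 N on, 2.5 N per mm; beyond that it is rigid
- stand: fixed wooden stand, 64 by 44 mm on an 80 by 60 mm foot, 50 mm high, with an open slot (30 mm along x, 9 mm along y) in which the gauge stands at the start, its collar resting on the stand's top; origin at the centre of the underside, z up
- jig: fixed welding jig: blue slotted head 62 mm (x) by 112 mm (y) on a dark foot plate 112 by 126 mm, top face 68 mm above the work surface; origin at the centre of the underside, x along the slots, y across them, z up. Three upright slots, 32 mm apart, each 38 mm long, 7 mm wide, with 2.5 mm lead-in chamfers
- slot_left (a point): centre of the mouth of the left slot (largest y), in the plane of the jig's top face; axes as the jig's. A keeper bar hides in each slot; two are seized and stop the blade rigidly about 15 mm down. Which ones differs from start to start and cannot be seen
- slot_middle (a point): centre of the mouth of the middle slot, likewise. In the one free slot the keeper is on its spring and gives way with a drag of about 2 to 8 N, so the blade must be pushed until the blade's collar sits on the jig's top, 42 mm deep; it then stays by itself
- slot_right (a point): centre of the mouth of the right slot (smallest y), likewise
- spray_can: bystander: loose green spray can with white cap, 66 mm across, 200 mm high, upright; origin at its underside
- magnet: bystander: loose red welding magnet, a flat triangle 50 by 90 by 17 mm; origin at its underside
Things that resemble listed ones, but are neither listed nor needed, are in the scene too. Of the things that look like the gauge, the larger one is meant.

How it is judged:
On the way, in this order (a step that is already met when the one before it is completed fails the run):
1. the gauge has been lifted out of its stand (z of gauge_tip in the frame of stand above 0.055 m), for 0.1 s.
2. the blade has been tried in the left slot: at least 10 mm in and pressed against resistance (over 2 N) (horizontal distance between gauge_tip and slot_left below 0.012 m and y of gauge_tip in the frame of slot_left between -0.004 and 0.004 m and z of gauge_tip in the frame of slot_left below -0.01 m and contact force between blade and anything else above 2 N), for 0.05 s.
3. the blade has been tried in the middle slot: at least 10 mm in and pressed against resistance (over 2 N) (horizontal distance between gauge_tip and slot_middle below 0.012 m and y of gauge_tip in the frame of slot_middle between -0.004 and 0.004 m and z of gauge_tip in the frame of slot_middle below -0.01 m and contact force between blade and anything else above 2 N), for 0.05 s.
4. the blade has been tried in the right slot: at least 10 mm in and pressed against resistance (over 2 N) (horizontal distance between gauge_tip and slot_right below 0.012 m and y of gauge_tip in the frame of slot_right between -0.004 and 0.004 m and z of gauge_tip in the frame of slot_right below -0.01 m and contact force between blade and anything else above 2 N), for 0.05 s.
At the end, for the whole second after the job is handed in: The gauge stands released and at rest in the one slot that lets it through, its tip at least 38 mm below the jig's top face (full depth is 42 mm), within 7 degrees of upright (((horizontal distance between gauge_tip and slot_left below 0.012 m and y of gauge_tip in the frame of slot_left between -0.004 and 0.004 m and z of gauge_tip in the frame of slot_left below -0.038 m) or (horizontal distance between gauge_tip and slot_middle below 0.012 m and y of gauge_tip in the frame of slot_middle between -0.004 and 0.004 m and z of gauge_tip in the frame of slot_middle below -0.038 m) or (horizontal distance between gauge_tip and slot_right below 0.012 m and y of gauge_tip in the frame of slot_right between -0.004 and 0.004 m and z of gauge_tip in the frame of slot_right below -0.038 m)) and angle between gauge's own z axis and vertical below 0.12 rad and linear speed of gauge below 0.02 m/s and contact force between gauge and the fingers below 0.1 N); the robot touches nothing.
It fails at once if the blade is pressed against anything with more than 25 N (contact force between blade and anything else above 25 N).
It fails at once if the spray can is moved by more than 20 mm (distance of spray_can from where it was at the start of the episode above 0.02 m).
It fails at once if the red magnet is moved by more than 20 mm (distance of magnet from where it was at the start of the episode above 0.02 m).
It also fails if it takes over 58 s, if anything falls off the work surface, if the arm or the gripper's body presses on something with over 40 N, if the wrist force passes 120 N, or if a joint passes its speed limit or range.

## Working session

There is one attempt and no reset: what is moved stays moved. The work goes in short steps, Python scripts to look and compute and a tool call to move; the robot and the scene stay as the last step left them, time stands still between calls to the robot, and variables do not carry over. Pictures are saved under pics/ and viewed, and the job is handed in when it is done.

Besides the shell and the picture viewer there is one more tool, called after "Call:" as name(argument=value, ...), one argument or row to a line, values as JSON. move_arm: Moves the arm, as the interface text tells. Its arguments: {"type":"object","properties":{"motion":{"type":"array"}},"required":["motion"]}

```bash
mkdir -p pics; cat > h.py <<'E'
import numpy as np, cv2
from rig import get_obs, camera, camera_info, workorder, regions_of, pinpoint
def proj(cam,p):
    i=camera_info(cam);T=np.array(i["T"]);K=np.array(i["camera_matrix"])
    c=np.linalg.inv(T)@np.append(p,1);c=np.array([c[0],-c[1],-c[2]]);u=K@c;return u[:2]/u[2]
def ray(cam,uv,z):
    i=camera_info(cam);T=np.array(i["T"]);K=np.array(i["camera_matrix"])
    d=np.linalg.inv(K)@np.array([uv[0],uv[1],1]);d=T[:3,:3]@np.array([d[0],-d[1],-d[2]]);o=T[:3,3]
    return o+d*(z-o[2])/d[2]
E
python3 - <<'E'
from h import *
o=get_obs();print({k:np.round(v,3) for k,v in o.items()})
for c in ("scene","top"):
    im=camera(c);cv2.imwrite(f"pics/{c}0.png",im)
    i=camera_info(c);print(c,{k:np.round(v,3).tolist() if not isinstance(v,str) else v for k,v in i.items()})
    for t in ("gauge_grip","gauge_tip","stand","jig","slot_left","slot_middle","slot_right","spray_can","magnet"):
        print(c,t,[(np.round(d["location"],4).tolist(),round(d["confidence"],2),np.round(proj(c,d["location"])).tolist()) for d in pinpoint(c,t)])
E
```

```text
{'time': np.float64(0.0), 'qpos': array([-1.227,  0.435,  0.025,  1.574, -0.012,  1.134, -0.075]), 'qd': array([ 0.   , -0.001,  0.001, -0.001,  0.   , -0.002,  0.001]), 'effort': array([ 1.0000e-03, -6.6787e+01,  9.8500e-01, -3.1445e+01, -6.0000e-02,
        4.3000e-02,  0.0000e+00]), 'tool_pos': array([0.27 , 0.563, 0.226]), 'ee_rot': array([ 0.846,  0.533, -0.001,  0.   ]), 'contact_force': array([ 0.621, -0.664, -0.316]), 'torque': array([-0.023, -0.009, -0.007]), 'opening': np.float64(0.092)}
scene {'camera_matrix': [[438.69, 0.0, 252.773], [0.0, 438.69, 190.626], [0.0, 0.0, 1.0]], 'T': [[0.86, 0.306, -0.408, 0.033], [-0.51, 0.512, -0.691, -0.719], [-0.002, 0.802, 0.597, 0.757], [0.0, 0.0, 0.0, 1.0]]}
scene gauge_grip [([0.4363, 0.3081, 0.0878], 0.54, [192.0, 152.0]), ([0.437, 0.4193, 0.0528], 0.41, [179.0, 145.0])]
scene gauge_tip [([0.4354, 0.4201, 0.002], 0.62, [180.0, 159.0]), ([0.4417, 0.3105, 0.0054], 0.55, [196.0, 174.0])]
scene stand [([0.4376, 0.3111, -0.0042], 0.76, [195.0, 177.0])]
scene jig [([0.5065, -0.2387, 0.0006], 0.9, [326.0, 287.0])]
scene slot_left [([0.4907,
[... 606 characters left out ...]
, 0.0, 0.0, 1.0]]}
top gauge_grip [([0.4394, 0.3141, 0.086], 0.61, [172.0, 212.0]), ([0.4333, 0.4203, 0.0588], 0.55, [141.0, 214.0]), ([0.4939, -0.2132, 0.0691], 0.26, [335.0, 192.0])]
top gauge_tip []
top stand [([0.4413, 0.31, -0.0028], 0.73, [178.0, 211.0]), ([0.4413, 0.3089, 0.0067], 0.52, [178.0, 211.0])]
top jig [([0.504, -0.2422, 0.0016], 0.57, [339.0, 189.0])]
top slot_left [([0.4957, -0.2102, 0.072], 0.56, [334.0, 191.0])]
top slot_middle [([0.5039, -0.2448, 0.0678], 0.95, [344.0, 188.0])]
top slot_right [([0.4957, -0.2138, 0.0723], 0.32, [335.0, 191.0])]
top spray_can [([0.6395, -0.2123, -0.0065], 0.73, [328.0, 151.0])]
top magnet [([0.5982, -0.0371, 0.0039], 0.86, [278.0, 163.0])]
```

```bash
python3 - <<'E'
import cv2
a=cv2.imread("pics/scene0.png");b=cv2.imread("pics/top0.png")
cv2.imwrite("pics/s_full.png",cv2.resize(a,(768,576),interpolation=cv2.INTER_CUBIC))
cv2.imwrite("pics/t_full.png",cv2.resize(b,(768,576),interpolation=cv2.INTER_CUBIC))
cv2.imwrite("pics/s_jig.png",cv2.resize(a[220:320,260:400],None,fx=5.5,fy=5.5,interpolation=cv2.INTER_CUBIC))
cv2.imwrite("pics/t_jig.png",cv2.resize(b[140:240,290:390],None,fx=6,fy=6,interpolation=cv2.INTER_CUBIC))
cv2.imwrite("pics/t_g.png",cv2.resize(b[170:250,120:220],None,fx=7,fy=7,interpolation=cv2.INTER_CUBIC))
cv2.imwrite("pics/s_g.png",cv2.resize(a[110:210,140:240],None,fx=6,fy=6,interpolation=cv2.INTER_CUBIC))
E
```

```text
(no output)
```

View pics/s_full.png

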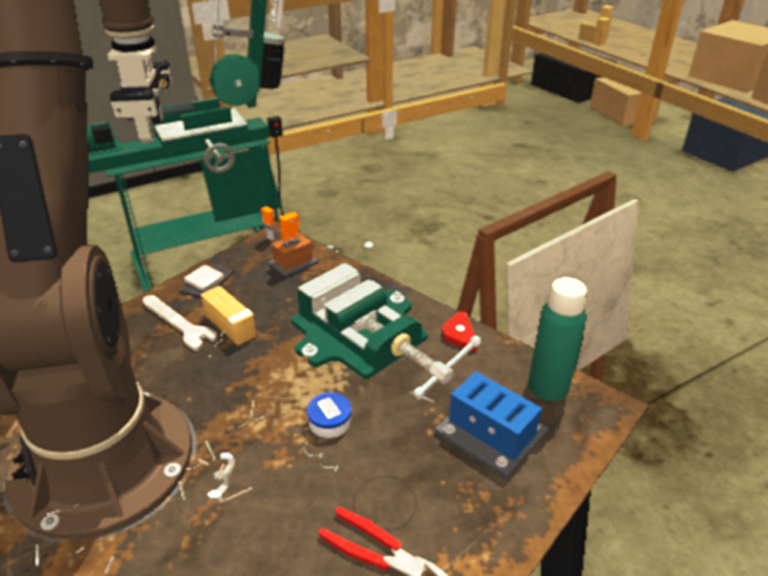

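View pics/t_full.png

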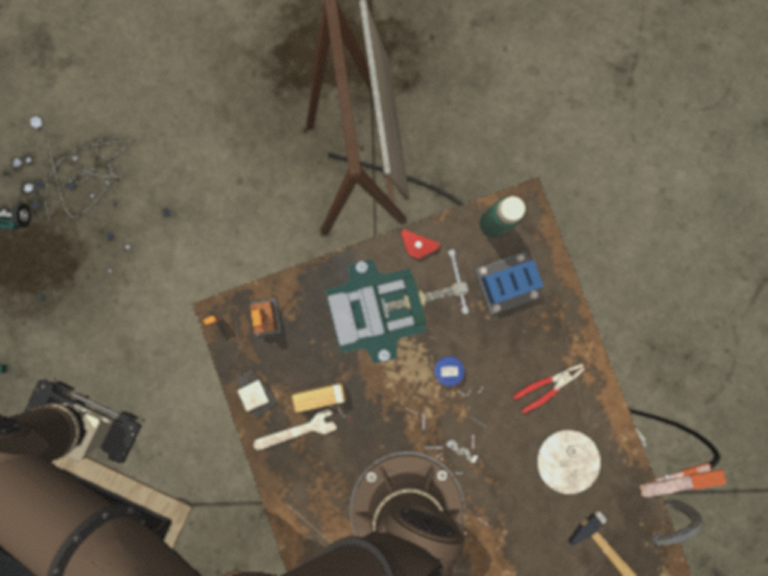

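View pics/s_jig.png

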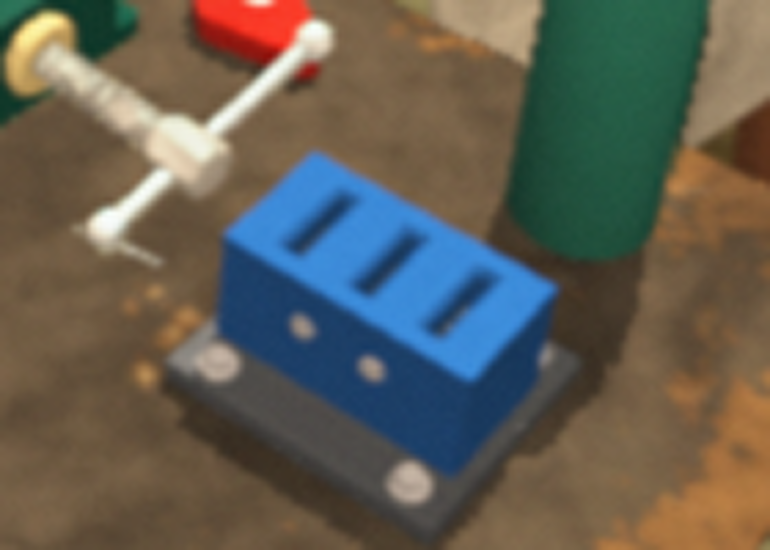

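View pics/t_jig.png

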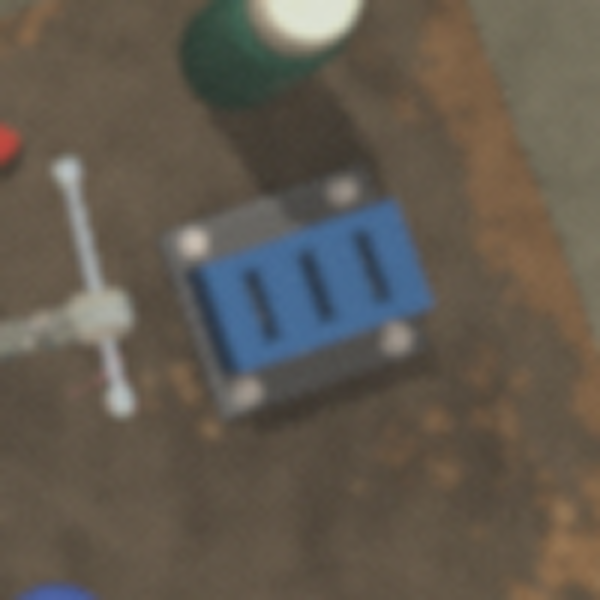

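View pics/t_g.png

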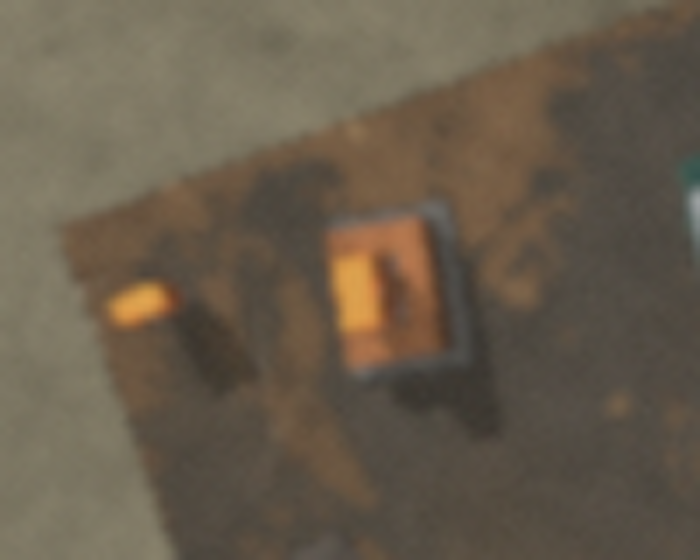

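View pics/s_g.png

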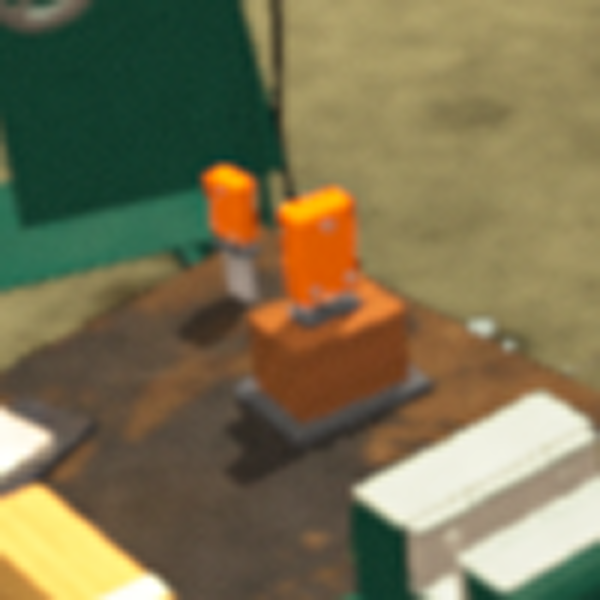

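```bash
cat >> h.py <<'E'
def rect(im,cam,c,half,z,s=0.0005):
    n=int(2*half/s)
    # output: col -> -y (right), row -> -x (down)
    w=[(c[0]+half,c[1]+half),(c[0]+half,c[1]-half),(c[0]-half,c[1]-half),(c[0]-half,c[1]+half)]
    src=np.float32([proj(cam,(a,b,z)) for a,b in w]);dst=np.float32([(0,0),(n,0),(n,n),(0,n)])
    return cv2.warpPerspective(im,cv2.getPerspectiveTransform(src,dst),(n,n),flags=cv2.INTER_CUBIC)
E
python3 - <<'E'
from h import *
c=np.array([.505,-.243]);half=.08
for cam in("scene","top"):
    im=cv2.imread(f"pics/{cam}0.png");r=rect(im,cam,c,half,.068)
    cv2.imwrite(f"pics/rj_{cam}.png",cv2.resize(r,(560,560)))
    hsv=cv2.cvtColor(r,cv2.COLOR_BGR2HSV)
    b=(hsv[...,0]>95)&(hsv[...,0]<125)&(hsv[...,1]>110)
    v=np.median(hsv[...,2][b]);print(cam,"V",np.percentile(hsv[...,2][b],[5,25,50,75,95]))
    top=(b&(hsv[...,2]>(170 if cam=="scene" else 0.8*v))).astype(np.uint8)
    n,l,st,ce=cv2.connectedComponentsWithStats(top);k=1+np.argmax(st[1:,4]);m=(l==k).astype(np.uint8)
    cnt=max(cv2.findContours(m,cv2.RETR_EXTERNAL,cv2.CHAIN_APPROX_NONE)[0],key=len)
    (px,py),wh,a=cv2.minAreaRect(cnt)
    w=lambda p:np.round([c[0]+half-p[1]*.0005,c[1]+half-p[0]*.0005],4)
    print(" rect",w((px,py)),np.array(wh)*.5,a)
    hull=np.zeros_like(m);cv2.drawContours(hull,[cnt],-1,1,-1)
    hole=hull&(1-m);n,l,st,ce=cv2.connectedComponentsWithStats(hole)
    for i in range(1,n):
        if st[i,4]>300:
            pts=np.argwhere(l==i)[:,::-1].astype(np.int32);q=cv2.minAreaRect(pts);print("  hole",st[i,4]*.25,w(ce[i]),w(q[0]),np.round(np.array(q[1])*.5,1),round(q[2],1))
c=np.array([.438,.311])
for cam in("scene","top"):
    im=cv2.imread(f"pics/{cam}0.png")
    for z in(.05,.113):
        cv2.imwrite(f"pics/rg_{cam}_{z}.png",cv2.resize(rect(im,cam,c,.06,z),(380,380)))
g=[np.hstack([cv2.imread(f"pics/rg_{cam}_{z}.png") for z in(.05,.113)]) for cam in("scene","top")]
cv2.imwrite("pics/rg.png",cv2.resize(np.vstack(g),(600,600)))
cv2.imwrite("pics/rj.png",cv2.resize(np.hstack([cv2.imread(f"pics/rj_{c}.png") for c in("scene","top")]),(800,400)))
E
```

```text
scene V [ 93. 103. 158. 216. 219.]
 rect [ 0.5064 -0.2412] [ 62.57332993 112.55828857] 72.05059814453125
  hole 386.0 [ 0.5161 -0.2723] [ 0.5161 -0.2721] [41.9  9.9] 72.3
  hole 395.5 [ 0.5058 -0.2421] [ 0.506  -0.2421] [41.4 10.3] 72.1
  hole 388.5 [ 0.4958 -0.2117] [ 0.4962 -0.2115] [41.7 10. ] 71.6
top V [ 99. 133. 146. 149. 152.]
 rect [ 0.5077 -0.2384] [ 60.20411301 110.72862244] 71.36541748046875
  hole 338.5 [ 0.5177 -0.2694] [ 0.518  -0.2694] [39.5  9.6] 71.6
  hole 336.5 [ 0.5079 -0.2389] [ 0.5079 -0.2389] [39.1  9.4] 72.1
  hole 332.75 [ 0.4983 -0.2084] [ 0.4981 -0.2082] [38.9  9.7] 73.6
```

View pics/rj.png

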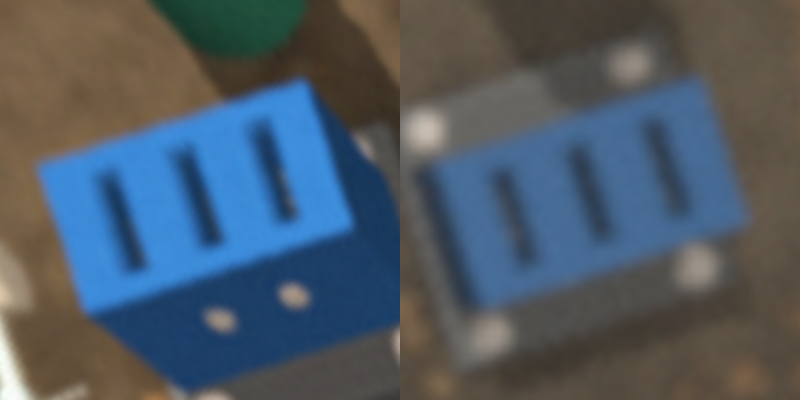

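View pics/rg.png

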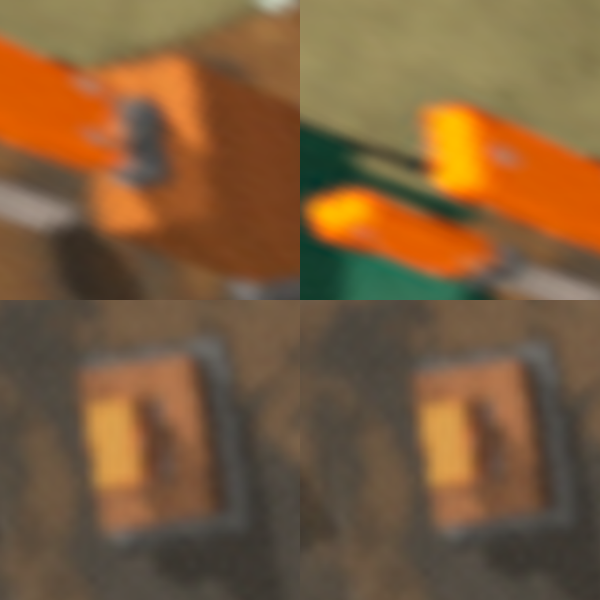

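```bash
python3 - <<'E'
from h import *
c=np.array([.440,.311]);half=.06
w=lambda p:np.round([c[0]+half-p[1]*.0005,c[1]+half-p[0]*.0005],4)
def rep(m,nm):
    m=m.astype(np.uint8);n,l,st,ce=cv2.connectedComponentsWithStats(m)
    for i in range(1,n):
        if st[i,4]>800:
            q=cv2.minAreaRect(np.argwhere(l==i)[:,::-1].astype(np.int32));print(nm,st[i,4]*.25,w(ce[i]),w(q[0]),np.round(np.array(q[1])*.5,1),round(q[2],1))
for cam in("scene","top"):
    im=cv2.imread(f"pics/{cam}0.png");r=rect(im,cam,c,half,.113);h=cv2.cvtColor(r,cv2.COLOR_BGR2HSV)
    print(cam,r[120,120],r[115,108],r[150,150])
    if cam=="scene": rep((r[...,2]>225)&(r[...,1]>125)&(r[...,0]<60),"scene top")
    else:
        rep((h[...,0]>10)&(h[...,0]<20)&(h[...,2]>190)&(h[...,1]>130),"top top")
        rep((h[...,0]>9)&(h[...,0]<20)&(h[...,2]>165)&(h[...,1]>130),"top top")
        r=rect(im,cam,c,half,.05);h=cv2.cvtColor(r,cv2.COLOR_BGR2HSV)
        rep((h[...,0]<20)&(h[...,1]>115)&(h[...,2]>120),"stand")
E
```

```text
scene [  0 190 255] [ 34 164 255] [  0 116 245]
scene top 627.25 [0.4383 0.3087] [0.4386 0.3086] [34.  20.6] 82.9
scene top 268.0 [0.4129 0.3538] [0.4127 0.3538] [13.9 23. ] 76.0
top [ 78 159 218] [ 75 155 216] [ 55  78 115]
top top 454.0 [0.4411 0.3121] [0.4412 0.3119] [33.1 15.7] 79.9
top top 1032.25 [0.4462 0.3066] [0.4414 0.3014] [55.1 39.8] 79.9
stand 2357.5 [0.4427 0.3151] [0.4406 0.3135] [63.1 47.8] 82.6
```

Call:
move_arm(
  motion=[
    {"delta_pos":[-0.019,0.033,0],"twist":0,"claw":0.08},
    {"delta_pos":[-0.019,0.033,0],"twist":0,"claw":0.08},
    {"delta_pos":[-0.019,0.033,0],"twist":0,"claw":0.08},
    {"delta_pos":[-0.019,0.033,0],"twist":0,"claw":0.08},
    {"delta_pos":[-0.019,0.033,0],"twist":0,"claw":0.08},
    {"delta_pos":[-0.019,0.033,0],"twist":0,"claw":0.08},
    {"delta_pos":[-0.019,0.033,0],"twist":0,"claw":0.08},
    {"delta_pos":[-0.019,0.033,0],"twist":0,"claw":0.08},
    {"delta_pos":[0,0,0],"twist":-8.4,"claw":0.08},
    {"delta_pos":[0,0,0],"twist":-8.4,"claw":0.08},
    {"delta_pos":[0,0,0],"twist":-8.4,"claw":0.08},
    {"delta_pos":[0,0,0],"twist":-8.4,"claw":0.08},
    {"delta_pos":[0,0,0],"twist":0,"claw":0.08},
  ],
)

```text
time: 2.62
tool_pos: [0.4486, 0.3045, 0.2273]
ee_rot: [0.65, 0.76, 0.002, 0.0]
contact_force: [0.6, -0.1, -0.1]
opening: 0.08
```

```bash
cat >> h.py <<'E'
from scipy.spatial.transform import Rotation as R
def go(x,y,z,yaw):
    o=get_obs();r=R.from_quat(o["ee_rot"]);d=r.inv().apply(np.array([x,y,z])-o["tool_pos"]);X=r.as_matrix()[:,0]
    a=np.degrees(np.arctan2(X[1],X[0]));print("t",round(float(o["time"]),2),"pos",np.round(o["tool_pos"],4),"yaw",round(a,2),"zaxis",np.round(r.as_matrix()[:,2],4),"delta mm",np.round(d*1e3,1),"twist",round(-(yaw-a),2),"F",np.round(o["contact_force"],1),"open",round(float(o["opening"]),4))
E
python3 -c "
from h import *
go(.4398,.3104,.069,98)"
```

```text
t 2.62 pos [0.4486 0.3045 0.2273] yaw 98.91 zaxis [ 0.002   0.0022 -1.    ] delta mm [  6.9  -8.2 158.2] twist 0.91 F [ 0.6 -0.1 -0.1] open 0.08
```

Call:
move_arm(
  motion=[
    {"delta_pos":[0.007,-0.008,0.02],"twist":0.9,"claw":0.06},
    {"delta_pos":[0,0,0.035],"twist":0,"claw":0.06},
    {"delta_pos":[0,0,0.035],"twist":0,"claw":0.06},
    {"delta_pos":[0,0,0],"twist":0,"claw":0.06},
  ],
)

```text
time: 3.12
tool_pos: [0.4404, 0.3113, 0.1363]
ee_rot: [0.662, 0.75, 0.003, 0.0]
contact_force: [-0.1, -0.8, -0.2]
opening: 0.06
```

```bash
python3 -c "
from h import *
go(.4398,.3104,.069,98)
im=camera('scene');cv2.imwrite('pics/s1.png',cv2.resize(im[60:220,110:290],None,fx=4.2,fy=3.7,interpolation=cv2.INTER_CUBIC))
im=camera('top');cv2.imwrite('pics/t1.png',cv2.resize(im[160:260,120:220],None,fx=5.5,fy=5.5,interpolation=cv2.INTER_CUBIC))"
```

```text
t 3.12 pos [0.4404 0.3113 0.1363] yaw 97.1 zaxis [ 0.0043  0.0041 -1.    ] delta mm [-1.  -1.1 67.3] twist -0.9 F [-0.1 -0.8 -0.2] open 0.06
```

View pics/s1.png

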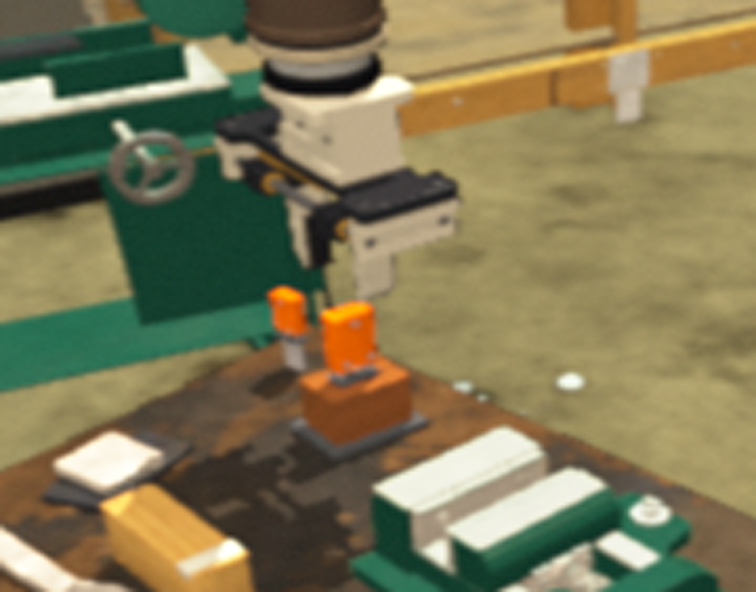

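View pics/t1.png

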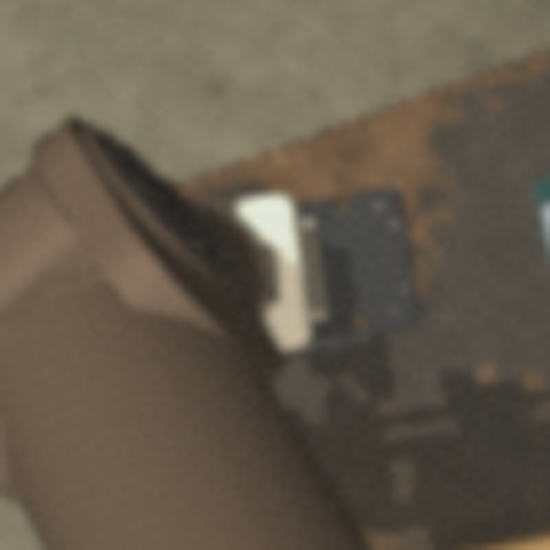

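Call:
move_arm(
  motion=[
    {"delta_pos":[-0.001,-0.001,0.025],"twist":-0.5,"claw":0.06},
    {"delta_pos":[0,0,0.025],"twist":0,"claw":0.05},
    {"delta_pos":[0,0,0.017],"twist":0,"claw":0.05},
    {"delta_pos":[0,0,0],"twist":0,"claw":0.05},
  ],
)

```text
time: 3.72
tool_pos: [0.4467, 0.3157, 0.0781]
ee_rot: [0.66, 0.751, 0.012, 0.002]
contact_force: [-0.8, -0.5, -1.0]
opening: 0.05
```

```bash
python3 -c "
from h import *
go(.4398,.3104,.069,98)
im=camera('scene');cv2.imwrite('pics/s2.png',cv2.resize(im[90:220,140:260],None,fx=4.5,fy=4.5,interpolation=cv2.INTER_CUBIC))"
```

```text
t 3.73 pos [0.4467 0.3157 0.0781] yaw 97.39 zaxis [ 0.0179  0.0153 -0.9997] delta mm [-4.5 -7.7  8.9] twist -0.61 F [-0.8 -0.5 -1. ] open 0.05
```

View pics/s2.png

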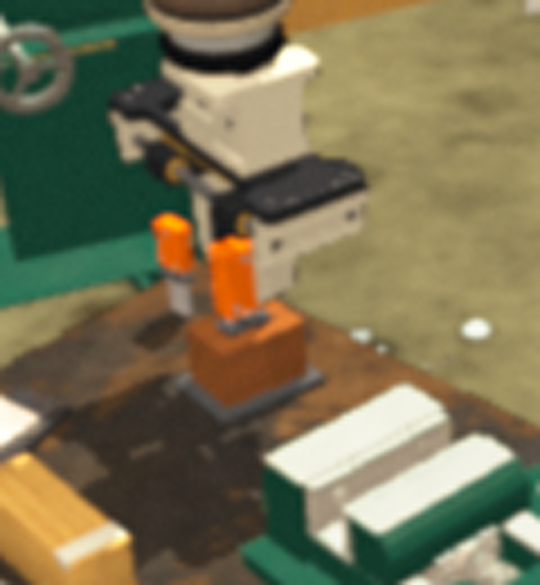

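```bash
python3 -c "
from h import *
o=get_obs();print(np.round(o['qpos'],3),np.round(o['effort'],1),np.round(o['qd'],3))"
```

```text
[-0.711  0.47  -0.003  1.947  0.002  0.7    0.985] [ -0.  -59.3   0.6 -22.1   0.   -0.1  -0. ] [ 0.001 -0.011  0.001 -0.007 -0.001 -0.001  0.006]
```

Call:
move_arm(
  motion=[
    {"delta_pos":[-0.0045,-0.008,0],"twist":-0.5,"claw":0.05},
    {"delta_pos":[0,0,0],"twist":0,"claw":0.05},
  ],
)

```text
time: 4.03
tool_pos: [0.4405, 0.3111, 0.081]
ee_rot: [0.657, 0.754, 0.014, 0.002]
contact_force: [-0.1, 0.3, -0.1]
opening: 0.0499
```

```bash
python3 -c "
from h import *
go(.4398,.3104,.069,98)
o=get_obs();print(np.round(o['qpos'],4),np.round(o['effort'],1),np.round(o['qd'],3))"
```

```text
t 4.03 pos [0.4405 0.3111 0.081 ] yaw 97.9 zaxis [ 0.0217  0.0184 -0.9996] delta mm [-0.8 -1.1 12. ] twist -0.1 F [-0.1  0.3 -0.1] open 0.0499
[-0.7099  0.4541 -0.0057  1.9687  0.0044  0.6903  0.9901] [ -0.  -59.8   0.6 -22.7   0.   -0.1   0. ] [-0.001 -0.007  0.    -0.029  0.001 -0.    -0.003]
```

Call:
move_arm(
  motion=[
    {"delta_pos":[0,0,0.006],"twist":0,"claw":0.05},
  ],
)

```text
time: 4.15
tool_pos: [0.4412, 0.3117, 0.0759]
ee_rot: [0.657, 0.754, 0.015, 0.002]
contact_force: [0.5, 0.7, -0.0]
opening: 0.0499
```

```bash
python3 -c "
from h import *
go(.4398,.3104,.069,98)
o=get_obs();print(np.round(o['qpos'],4),np.round(o['effort'],1),np.round(o['qd'],3))"
```

```text
t 4.15 pos [0.4412 0.3117 0.0759] yaw 97.89 zaxis [ 0.0233  0.0199 -0.9995] delta mm [-1.2 -1.7  6.8] twist -0.11 F [ 0.5  0.7 -0. ] open 0.0499
[-0.7098  0.4619 -0.0059  1.9726  0.0047  0.6765  0.9897] [  0.  -61.2   0.6 -22.8  -0.    0.3   0. ] [ 0.002  0.072 -0.     0.047  0.002 -0.11  -0.003]
```

Call:
move_arm(
  motion=[
    {"delta_pos":[0,0,0],"twist":0,"claw":0.05},
  ],
)

```text
time: 4.28
tool_pos: [0.441, 0.3115, 0.0756]
ee_rot: [0.657, 0.754, 0.015, 0.002]
contact_force: [-0.4, -0.2, -0.5]
opening: 0.0503
```

```bash
python3 -c "
from h import *
go(.4398,.3104,.069,98)
o=get_obs();print(np.round(o['qpos'],4),np.round(o['effort'],1),np.round(o['qd'],3))"
```

```text
t 4.28 pos [0.441  0.3115 0.0756] yaw 97.89 zaxis [ 0.0229  0.0195 -0.9995] delta mm [-1.1 -1.5  6.5] twist -0.11 F [-0.4 -0.2 -0.5] open 0.0503
[-0.7098  0.4623 -0.0059  1.9729  0.0047  0.6763  0.9897] [ -0.  -60.1   0.6 -22.7   0.   -0.2  -0. ] [-0.001 -0.01   0.    -0.011 -0.002  0.003 -0.002]
```

Call:
move_arm(
  motion=[
    {"delta_pos":[-0.001,-0.001,-0.03],"twist":0,"claw":0.05},
    {"delta_pos":[0,0,0],"twist":0,"claw":0.05},
  ],
)

```text
time: 4.53
tool_pos: [0.4394, 0.3098, 0.1058]
ee_rot: [0.657, 0.754, 0.014, 0.002]
contact_force: [0.1, 0.2, 0.0]
opening: 0.05
```

```bash
python3 -c "
from h import *
go(.4398,.3104,.069,98)"
```

```text
t 4.53 pos [0.4394 0.3098 0.1058] yaw 97.88 zaxis [ 0.0223  0.019  -0.9996] delta mm [-0.  -0.4 36.8] twist -0.12 F [0.1 0.2 0. ] open 0.05
```

Call:
move_arm(
  motion=[
    {"delta_pos":[0,0,0.008],"twist":0,"claw":0.05},
    {"delta_pos":[0,0,0.008],"twist":0,"claw":0.05},
    {"delta_pos":[0,0,0.008],"twist":0,"claw":0.05},
    {"delta_pos":[0,0,0],"twist":0,"claw":0.05},
  ],
)

```text
time: 5.03
tool_pos: [0.4388, 0.3094, 0.0777]
ee_rot: [0.657, 0.754, 0.013, 0.002]
contact_force: [0.9, -0.3, 0.3]
opening: 0.0501
```

```bash
python3 -c "
from h import *
go(.4398,.3104,.069,98)"
```

```text
t 5.03 pos [0.4388 0.3094 0.0777] yaw 97.89 zaxis [ 0.0195  0.0166 -0.9997] delta mm [0.7 0.9 8.8] twist -0.11 F [ 0.9 -0.3  0.3] open 0.0501
```

Call:
move_arm(
  motion=[
    {"delta_pos":[0.0005,0.001,0.005],"twist":0,"claw":0.05},
    {"delta_pos":[0,0,0.003],"twist":0,"claw":0.05},
    {"delta_pos":[0,0,0],"twist":0,"claw":0.0},
    {"delta_pos":[0,0,0],"twist":0,"claw":0.0},
    {"delta_pos":[0,0,0],"twist":0,"claw":0.0},
    {"delta_pos":[0,0,0],"twist":0,"claw":0.0},
  ],
)

```text
time: 5.78
tool_pos: [0.4402, 0.3104, 0.0695]
ee_rot: [0.657, 0.754, 0.013, 0.002]
contact_force: [-0.1, -0.6, -0.9]
opening: 0.0183
```

```bash
python3 -c "
from h import *
go(.4398,.3104,.069,98)
im=camera('scene');cv2.imwrite('pics/s3.png',cv2.resize(im[90:220,140:260],None,fx=4.5,fy=4.5,interpolation=cv2.INTER_CUBIC))"
```

```text
t 5.78 pos [0.4402 0.3104 0.0695] yaw 97.89 zaxis [ 0.0199  0.017  -0.9997] delta mm [ 0.  -0.4  0.5] twist -0.11 F [-0.1 -0.6 -0.9] open 0.0183
```

View pics/s3.png

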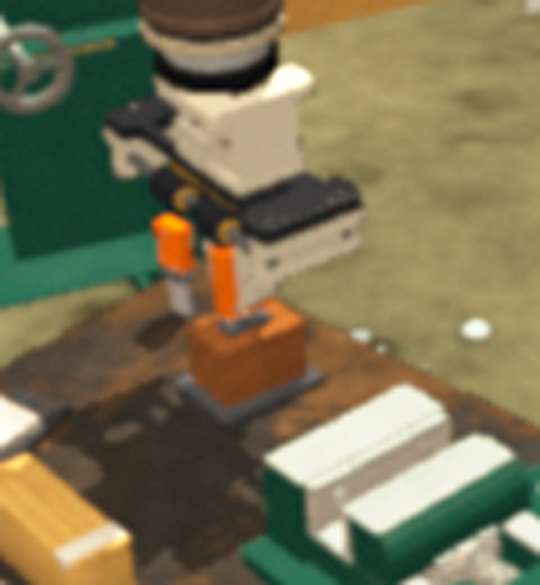

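Call:
move_arm(
  motion=[
    {"delta_pos":[0,0,-0.01],"twist":0,"claw":0.0},
    {"delta_pos":[0,0,-0.02],"twist":0,"claw":0.0},
    {"delta_pos":[0,0,-0.03],"twist":0,"claw":0.0},
    {"delta_pos":[0,0,-0.03],"twist":0,"claw":0.0},
    {"delta_pos":[0,0,-0.03],"twist":0,"claw":0.0},
    {"delta_pos":[0,0,-0.02],"twist":0,"claw":0.0},
    {"delta_pos":[0,0,0],"twist":0,"claw":0.0},
  ],
)

```text
time: 6.7
tool_pos: [0.4367, 0.3074, 0.2171]
ee_rot: [0.657, 0.754, 0.013, 0.002]
contact_force: [-0.2, 0.5, -1.3]
opening: 0.0178
```

```bash
python3 -c "
from h import *
go(.497,-.210,.2,108)
print(np.round(get_obs()['qpos'],3))
im=camera('scene');cv2.imwrite('pics/s4.png',cv2.resize(im[60:220,120:280],None,fx=3.7,fy=3.7,interpolation=cv2.INTER_CUBIC))"
```

```text
t 6.7 pos [0.4367 0.3074 0.2171] yaw 97.88 zaxis [ 0.0201  0.0173 -0.9996] delta mm [-520.9  -11.4    9.4] twist -10.12 F [-0.2  0.5 -1.3] open 0.0178
[-7.150e-01  2.820e-01  1.000e-03  1.830e+00 -0.000e+00  1.003e+00
  9.950e-01]
```

View pics/s4.png

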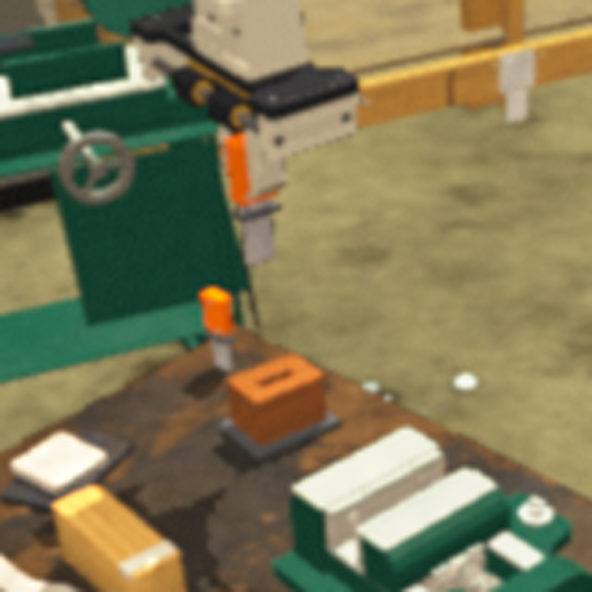

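Call:
move_arm(
  motion=[
    {"delta_pos":[-0.02,0,0],"twist":0,"claw":0.0},
    {"delta_pos":[-0.04,-0.001,0],"twist":-1,"claw":0.0},
    {"delta_pos":[-0.04,-0.001,0],"twist":-1,"claw":0.0},
    {"delta_pos":[-0.04,-0.001,0],"twist":-1,"claw":0.0},
    {"delta_pos":[-0.04,-0.001,0],"twist":-1,"claw":0.0},
    {"delta_pos":[-0.04,-0.001,0],"twist":-1,"claw":0.0},
    {"delta_pos":[-0.04,0,0],"twist":0,"claw":0.0},
    {"delta_pos":[-0.04,0,0],"twist":0,"claw":0.0},
    {"delta_pos":[-0.02,0,0],"twist":0,"claw":0.0},
    {"delta_pos":[0,0,0],"twist":0,"claw":0.0},
  ],
)

```text
time: 8.0
tool_pos: [0.4833, -0.0324, 0.2024]
ee_rot: [0.625, 0.78, 0.003, -0.002]
contact_force: [-0.3, 0.1, -0.7]
opening: 0.0178
```

```bash
python3 -c "
from h import *
go(.497,-.210,.2,108)"
```

```text
t 8.0 pos [ 0.4833 -0.0324  0.2024] yaw 102.56 zaxis [ 0.0017  0.007  -1.    ] delta mm [-176.3  -25.2    1.1] twist -5.44 F [-0.3  0.1 -0.7] open 0.0178
```

Call:
move_arm(
  motion=[
    {"delta_pos":[-0.02,-0.003,0],"twist":-1.3,"claw":0.0},
    {"delta_pos":[-0.035,-0.006,0],"twist":-1.3,"claw":0.0},
    {"delta_pos":[-0.035,-0.007,0],"twist":-1.3,"claw":0.0},
    {"delta_pos":[-0.035,-0.008,0],"twist":-1.3,"claw":0.0},
    {"delta_pos":[-0.025,-0.007,0],"twist":0,"claw":0.0},
    {"delta_pos":[-0.01,0,0],"twist":0,"claw":0.0},
    {"delta_pos":[0,0,0],"twist":0,"claw":0.0},
  ],
)

```text
time: 8.88
tool_pos: [0.4921, -0.1934, 0.1963]
ee_rot: [0.586, 0.811, 0.002, -0.006]
contact_force: [0.2, 1.0, -2.1]
opening: 0.0181
```

```bash
python3 -c "
from h import *
go(.497,-.210,.165,108)"
```

```text
t 8.88 pos [ 0.4921 -0.1934  0.1963] yaw 108.3 zaxis [-0.0075  0.0112 -0.9999] delta mm [-17.7  -0.4  31.1] twist 0.3 F [ 0.2  1.  -2.1] open 0.0181
```

Call:
move_arm(
  motion=[
    {"delta_pos":[-0.009,0,0.012],"twist":0.3,"claw":0.0},
    {"delta_pos":[-0.009,0,0.012],"twist":0,"claw":0.0},
    {"delta_pos":[0,0,0.012],"twist":0,"claw":0.0},
    {"delta_pos":[0,0,0.012],"twist":0,"claw":0.0},
    {"delta_pos":[0,0,0],"twist":0,"claw":0.0},
  ],
)

```text
time: 9.5
tool_pos: [0.4973, -0.2069, 0.1433]
ee_rot: [0.586, 0.81, 0.002, -0.008]
contact_force: [-0.5, 0.1, -1.8]
opening: 0.0177
```

```bash
python3 -c "
from h import *
go(.497,-.210,.145,108)
for c in ('scene','top'):
    im=camera(c);cv2.imwrite(f'pics/{c}5.png',im)
    x,y=(280,180) if c=='scene' else (280,130)
    cv2.imwrite(f'pics/{c}5z.png',cv2.resize(im[y:y+110,x:x+130],None,fx=5.4,fy=5.4,interpolation=cv2.INTER_CUBIC))
    print(c,[(np.round(d['location'],4),round(d['confidence'],2),np.round(proj(c,d['location']))) for t in('gauge_tip','gauge_grip') for d in pinpoint(c,t)])
    o=get_obs();r=R.from_quat(o['ee_rot']).as_matrix();print('tip pred',np.round(o['tool_pos']+.061*r[:,2],4),proj(c,o['tool_pos']+.061*r[:,2]))
"
```

```text
t 9.5 pos [ 0.4973 -0.2069  0.1433] yaw 108.24 zaxis [-0.01    0.0134 -0.9999] delta mm [-2.8 -1.3 -1.8] twist 0.24 F [-0.5  0.1 -1.8] open 0.0177
scene [(array([4.335e-01, 4.204e-01, 1.000e-04]), 0.57, array([179., 159.])), (array([0.4334, 0.4189, 0.0557]), 0.67, array([178., 145.])), (array([ 0.4931, -0.2066,  0.1649]), 0.66, array([319., 226.]))]
tip pred [ 0.4978 -0.2066  0.0838] [317.70996646 253.2038424 ]
top [(array([0.4368, 0.4182, 0.0594]), 0.6, array([141., 213.]))]
tip pred [ 0.498  -0.2068  0.0841] [333.56230385 190.18359753]
```

View pics/scene5z.png

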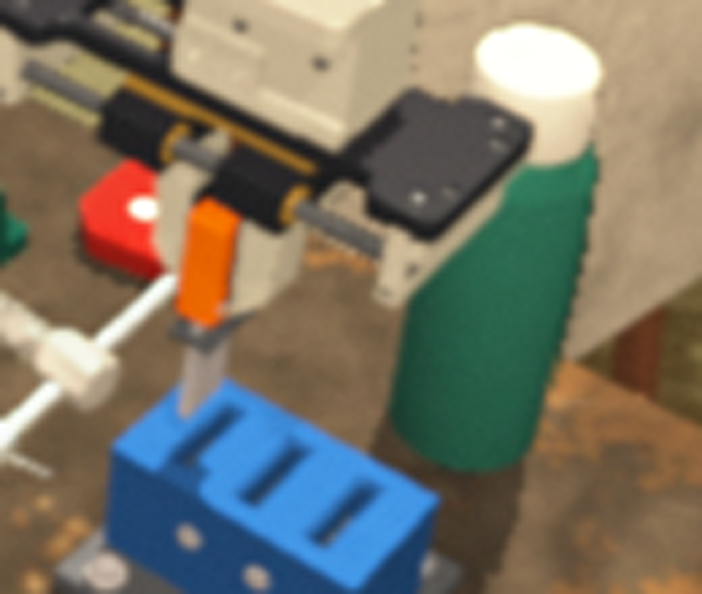

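View pics/top5z.png

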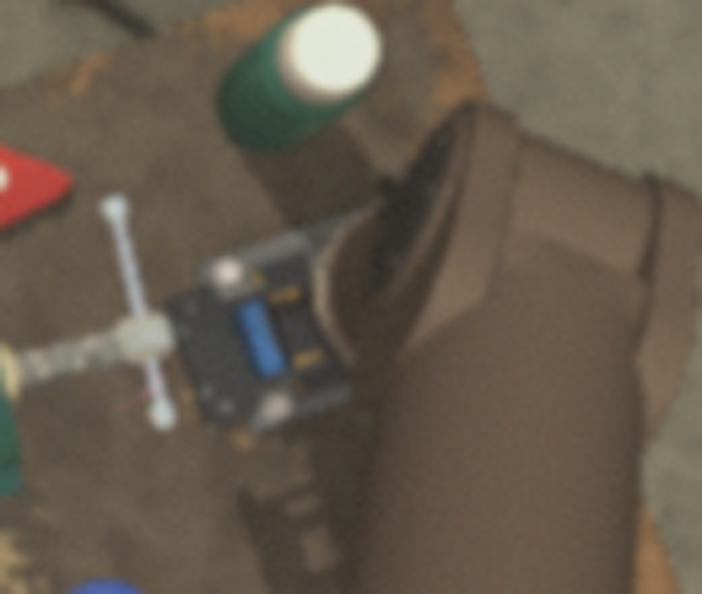

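Call:
move_arm(
  motion=[
    {"delta_pos":[-0.0045,-0.0017,0],"twist":0.2,"claw":0.0},
    {"delta_pos":[0,0,0.005],"twist":0,"claw":0.0},
    {"delta_pos":[0,0,0.004],"twist":0,"claw":0.0},
    {"delta_pos":[0,0,0],"twist":0,"claw":0.0},
  ],
)

```text
time: 10.3
tool_pos: [0.4984, -0.2128, 0.136]
ee_rot: [0.588, 0.809, 0.003, -0.006]
contact_force: [-0.5, 0.4, -1.4]
opening: 0.018
```

```bash
cat >> h.py <<'E'
def snap(n,x=280,y=200,w=130,h=110):
    im=camera('scene');cv2.imwrite(f'pics/{n}_raw.png',im)
    cv2.imwrite(f'pics/{n}.png',cv2.resize(im[y:y+h,x:x+w],None,fx=5.4,fy=5.4,interpolation=cv2.INTER_CUBIC))
def st(slot=None):
    o=get_obs();r=R.from_quat(o['ee_rot']).as_matrix();tip=o['tool_pos']+.061*r[:,2]
    print("t",round(float(o["time"]),2),"tip",np.round(tip,4),"depth mm",round((.068-tip[2])*1e3,1),"zax",np.round(r[:2,2],4),"F",np.round(o['contact_force'],1),"yaw",round(np.degrees(np.arctan2(r[1,0],r[0,0])),1),"open",np.round(o['opening'],4))
    if slot is not None:
        d=r.T@(np.array([slot[0],slot[1],tip[2]])-tip);print("to slot, tool mm",np.round(d*1e3,1))
E
python3 -c "
from h import *
st((.4965,-.211));snap('s6')"
```

```text
t 10.3 tip [ 0.4981 -0.212   0.075 ] depth mm -7.0 zax [-0.0057  0.0121] F [-0.5  0.4 -1.4] yaw 108.0 open 0.018
to slot, tool mm [ 1.5 -1.2  0. ]
```

View pics/s6.png

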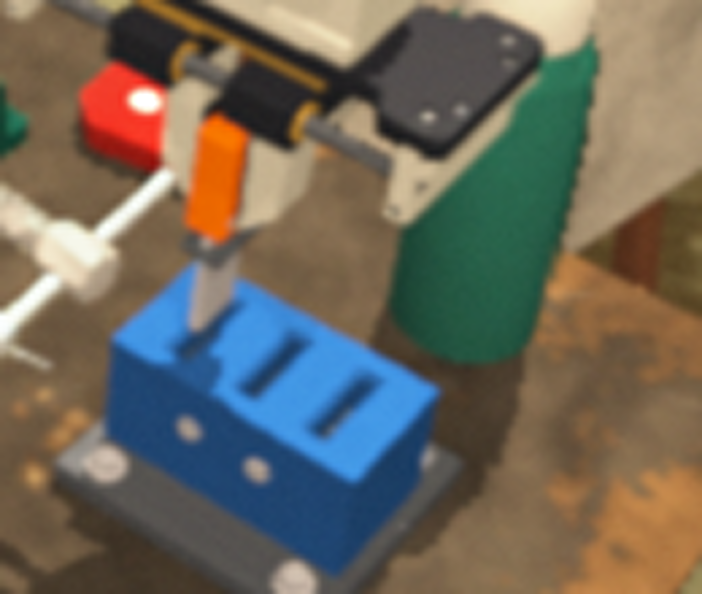

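Call:
move_arm(
  motion=[
    {"delta_pos":[0.001,-0.001,0.002],"twist":0,"claw":0.0},
    {"delta_pos":[0,0,0.004],"twist":0,"claw":0.0},
    {"delta_pos":[0,0,0.004],"twist":0,"claw":0.0},
    {"delta_pos":[0,0,0],"twist":0,"claw":0.0},
  ],
)

```text
time: 10.85
tool_pos: [0.4971, -0.2118, 0.1254]
ee_rot: [0.588, 0.809, 0.003, -0.006]
contact_force: [-0.2, 0.6, -0.3]
opening: 0.018
```

```bash
python3 -c "
from h import *
st((.4965,-.211));snap('s7')"
```

```text
t 10.85 tip [ 0.4967 -0.211   0.0644] depth mm 3.6 zax [-0.0056  0.0122] F [-0.2  0.6 -0.3] yaw 108.0 open 0.018
to slot, tool mm [ 0.1 -0.2  0. ]
```

View pics/s7.png

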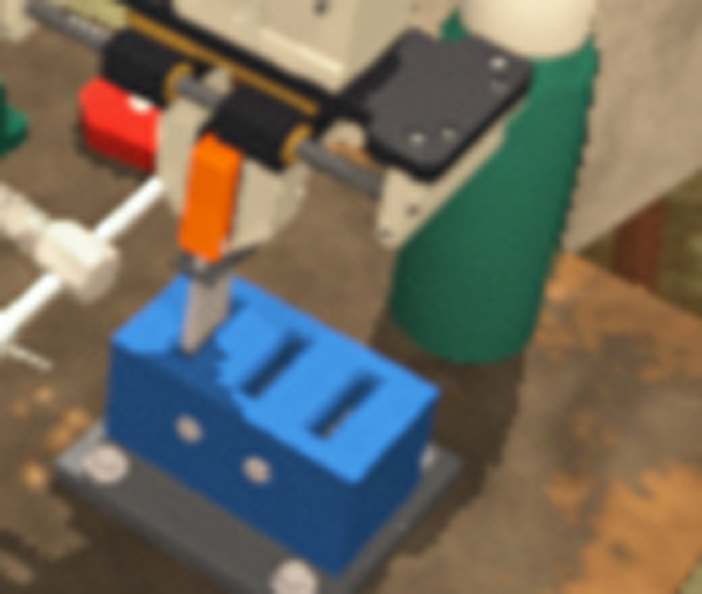

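Call:
move_arm(
  motion=[
    {"delta_pos":[0,0.002,0],"twist":0,"claw":0.0},
    {"delta_pos":[0,0,0.003],"twist":0,"claw":0.0},
    {"delta_pos":[0,0,0],"twist":0,"claw":0.0},
  ],
)

```text
time: 11.28
tool_pos: [0.4995, -0.2112, 0.1225]
ee_rot: [0.588, 0.809, 0.003, -0.005]
contact_force: [-0.1, 0.4, -1.5]
opening: 0.0178
```

```bash
python3 -c "
from h import *
st((.4965,-.211));snap('s8')"
```

```text
t 11.28 tip [ 0.4992 -0.2105  0.0615] depth mm 6.5 zax [-0.0049  0.0119] F [-0.1  0.4 -1.5] yaw 108.0 open 0.0178
to slot, tool mm [ 0.3 -2.7  0. ]
```

View pics/s8.png

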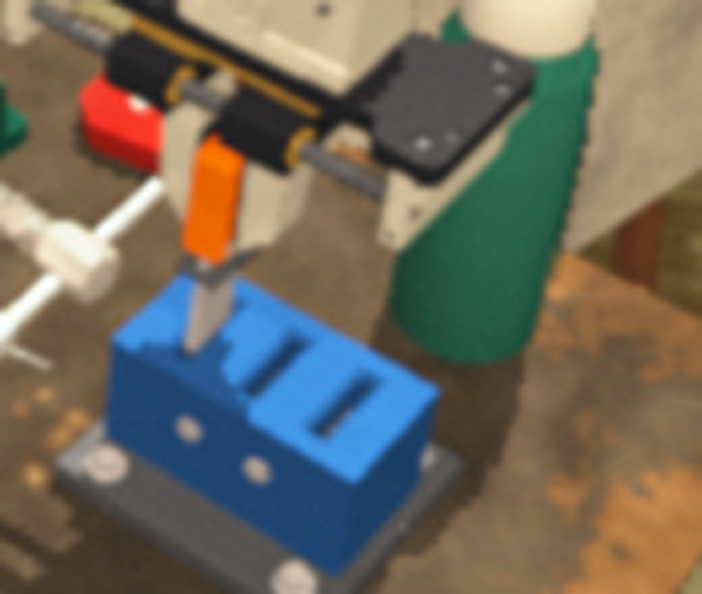

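Call:
move_arm(
  motion=[
    {"delta_pos":[0,0,0.003],"twist":0,"claw":0.0},
    {"delta_pos":[0,0,0],"twist":0,"claw":0.0},
  ],
)

```text
time: 11.58
tool_pos: [0.4996, -0.2112, 0.1195]
ee_rot: [0.588, 0.809, 0.003, -0.005]
contact_force: [-0.0, 1.4, -0.3]
opening: 0.0176
```

```bash
python3 -c "
from h import *
st((.4965,-.211))"
```

```text
t 11.57 tip [ 0.4993 -0.2105  0.0585] depth mm 9.5 zax [-0.0046  0.0118] F [-0.   1.4 -0.3] yaw 108.0 open 0.0176
to slot, tool mm [ 0.4 -2.8  0. ]
```

Call:
move_arm(
  motion=[
    {"delta_pos":[0,0,0.003],"twist":0,"claw":0.0},
    {"delta_pos":[0,0,0.001],"twist":0,"claw":0.0},
  ],
)

```text
time: 11.82
tool_pos: [0.4995, -0.2112, 0.1153]
ee_rot: [0.588, 0.809, 0.003, -0.005]
contact_force: [-0.7, 0.1, -0.3]
opening: 0.0177
```

```bash
python3 -c "
from h import *
st((.4965,-.211))"
```

```text
t 11.82 tip [ 0.4993 -0.2105  0.0543] depth mm 13.7 zax [-0.0045  0.0118] F [-0.7  0.1 -0.3] yaw 108.0 open 0.0177
to slot, tool mm [ 0.4 -2.8  0. ]
```

Call:
move_arm(
  motion=[
    {"delta_pos":[0,0,0.0015],"twist":0,"claw":0.0},
    {"delta_pos":[0,0,0.0015],"twist":0,"claw":0.0},
  ],
)

```text
time: 12.08
tool_pos: [0.4997, -0.2113, 0.1126]
ee_rot: [0.588, 0.809, 0.004, -0.005]
contact_force: [-2.0, 1.0, 5.8]
opening: 0.0175
```

Call:
move_arm(
  motion=[
    {"delta_pos":[0,0,0.001],"twist":0,"claw":0.0},
  ],
)

```text
time: 12.2
tool_pos: [0.4997, -0.2113, 0.112]
ee_rot: [0.588, 0.809, 0.004, -0.005]
contact_force: [-2.9, 0.5, 7.1]
opening: 0.0177
```

Call:
move_arm(
  motion=[
    {"delta_pos":[0,0,0.001],"twist":0,"claw":0.0},
  ],
)

```text
time: 12.32
tool_pos: [0.4997, -0.2113, 0.1115]
ee_rot: [0.588, 0.809, 0.004, -0.005]
contact_force: [-1.8, 1.6, 8.8]
opening: 0.0179
```

```bash
python3 -c "
from h import *
st((.4965,-.211));snap('s9')"
```

```text
t 12.32 tip [ 0.4994 -0.2105  0.0505] depth mm 17.5 zax [-0.0037  0.0121] F [-1.8  1.6  8.8] yaw 108.0 open 0.0179
to slot, tool mm [ 0.5 -3.   0. ]
```

View pics/s9.png

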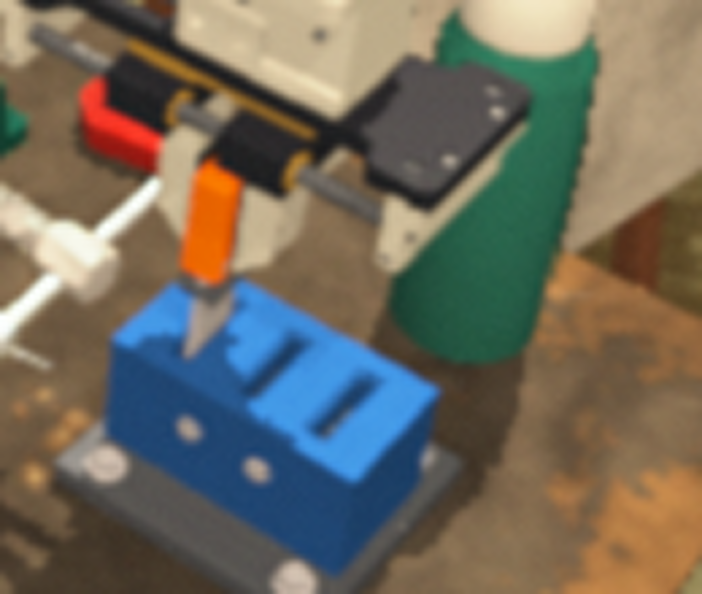

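Call:
move_arm(
  motion=[
    {"delta_pos":[0,0,0.0015],"twist":0,"claw":0.0},
  ],
)

```text
time: 12.5
tool_pos: [0.4997, -0.2113, 0.1107]
ee_rot: [0.588, 0.809, 0.004, -0.005]
contact_force: [-3.6, 0.7, 11.4]
opening: 0.0178
```

```bash
python3 -c "
from h import *
st((.4965,-.211))"
```

```text
t 12.5 tip [ 0.4995 -0.2106  0.0497] depth mm 18.3 zax [-0.0033  0.0122] F [-3.6  0.7 11.4] yaw 108.0 open 0.0178
to slot, tool mm [ 0.5 -3.   0. ]
```

Call:
move_arm(
  motion=[
    {"delta_pos":[0,0,-0.01],"twist":0,"claw":0.0},
    {"delta_pos":[0,0,-0.01],"twist":0,"claw":0.0},
    {"delta_pos":[0,0,-0.008],"twist":0,"claw":0.0},
    {"delta_pos":[-0.011,0,0],"twist":0,"claw":0.0},
    {"delta_pos":[-0.011,0,0],"twist":0,"claw":0.0},
    {"delta_pos":[-0.01,0,0],"twist":0,"claw":0.0},
    {"delta_pos":[0,0,0],"twist":0,"claw":0.0},
  ],
)

```text
time: 13.38
tool_pos: [0.5103, -0.2452, 0.1394]
ee_rot: [0.588, 0.809, 0.004, -0.005]
contact_force: [0.5, -0.2, -0.7]
opening: 0.018
```

```bash
python3 -c "
from h import *
st((.5085,-.2412))"
```

```text
t 13.38 tip [ 0.5101 -0.2445  0.0784] depth mm -10.4 zax [-0.0033  0.0115] F [ 0.5 -0.2 -0.7] yaw 107.9 open 0.018
to slot, tool mm [ 3.7 -0.5  0. ]
```

Call:
move_arm(
  motion=[
    {"delta_pos":[0.0035,-0.0005,0],"twist":0,"claw":0.0},
    {"delta_pos":[0,0,0.005],"twist":0,"claw":0.0},
    {"delta_pos":[0,0,0.003],"twist":0,"claw":0.0},
    {"delta_pos":[0,0,0],"twist":0,"claw":0.0},
  ],
)

```text
time: 13.88
tool_pos: [0.5081, -0.2405, 0.1302]
ee_rot: [0.588, 0.809, 0.004, -0.006]
contact_force: [0.4, -0.1, 0.0]
opening: 0.0177
```

```bash
python3 -c "
from h import *
st((.5085,-.2412));snap('s10')"
```

```text
t 13.88 tip [ 0.5078 -0.2398  0.0692] depth mm -1.2 zax [-0.0048  0.0126] F [ 0.4 -0.1  0. ] yaw 108.0 open 0.0177
to slot, tool mm [-1.6  0.3 -0. ]
```

View pics/s10.png

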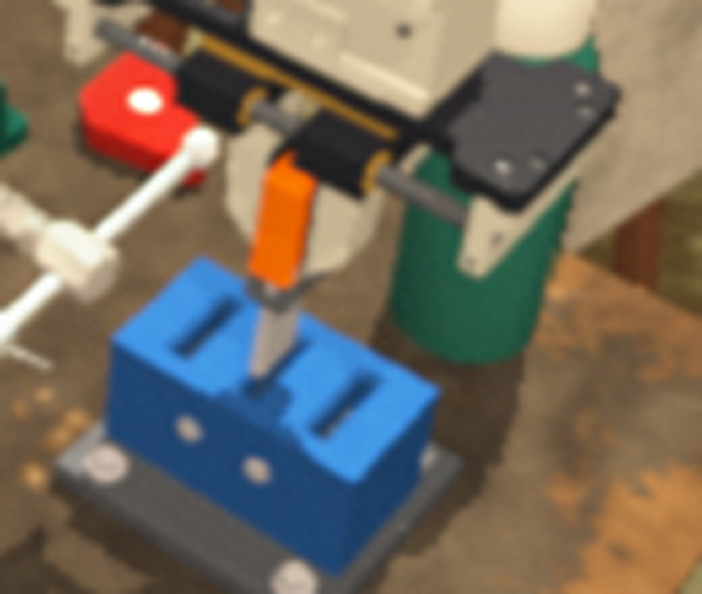

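Call:
move_arm(
  motion=[
    {"delta_pos":[-0.0015,0,0],"twist":0,"claw":0.0},
    {"delta_pos":[0,0,0.003],"twist":0,"claw":0.0},
    {"delta_pos":[0,0,0.003],"twist":0,"claw":0.0},
  ],
)

```text
time: 14.3
tool_pos: [0.5089, -0.2422, 0.1244]
ee_rot: [0.588, 0.809, 0.004, -0.005]
contact_force: [-0.0, 0.1, -0.7]
opening: 0.0178
```

```bash
python3 -c "
from h import *
st((.5085,-.2412))"
```

```text
t 14.3 tip [ 0.5087 -0.2414  0.0634] depth mm 4.6 zax [-0.0037  0.0123] F [-0.   0.1 -0.7] yaw 108.0 open 0.0178
to slot, tool mm [ 0.3 -0.1  0. ]
```

Call:
move_arm(
  motion=[
    {"delta_pos":[0,0,0.003],"twist":0,"claw":0.0},
    {"delta_pos":[0,0,0.003],"twist":0,"claw":0.0},
  ],
)

```text
time: 14.55
tool_pos: [0.5088, -0.2421, 0.1178]
ee_rot: [0.588, 0.809, 0.004, -0.005]
contact_force: [0.5, -0.2, -0.7]
opening: 0.018
```

Call:
move_arm(
  motion=[
    {"delta_pos":[0,0,0.002],"twist":0,"claw":0.0},
  ],
)

```text
time: 14.68
tool_pos: [0.5087, -0.242, 0.1155]
ee_rot: [0.588, 0.809, 0.004, -0.005]
contact_force: [0.3, -0.4, -1.0]
opening: 0.0181
```

```bash
python3 -c "
from h import *
st((.5085,-.2412))"
```

```text
t 14.68 tip [ 0.5085 -0.2412  0.0545] depth mm 13.5 zax [-0.0042  0.0124] F [ 0.3 -0.4 -1. ] yaw 108.0 open 0.0181
to slot, tool mm [0. 0. 0.]
```

Call:
move_arm(
  motion=[
    {"delta_pos":[0,0,0.0015],"twist":0,"claw":0.0},
    {"delta_pos":[0,0,0.0015],"twist":0,"claw":0.0},
  ],
)

```text
time: 14.92
tool_pos: [0.5087, -0.242, 0.1123]
ee_rot: [0.588, 0.809, 0.004, -0.005]
contact_force: [0.5, -0.2, -1.7]
opening: 0.0181
```

Call:
move_arm(
  motion=[
    {"delta_pos":[0,0,0.0015],"twist":0,"claw":0.0},
  ],
)

```text
time: 15.05
tool_pos: [0.5088, -0.2419, 0.1107]
ee_rot: [0.588, 0.809, 0.004, -0.005]
contact_force: [0.6, 0.9, -2.5]
opening: 0.0179
```

Call:
move_arm(
  motion=[
    {"delta_pos":[0,0,0.0015],"twist":0,"claw":0.0},
  ],
)

```text
time: 15.18
tool_pos: [0.5089, -0.2421, 0.1092]
ee_rot: [0.588, 0.809, 0.004, -0.005]
contact_force: [1.4, -0.9, -0.2]
opening: 0.0179
```

Call:
move_arm(
  motion=[
    {"delta_pos":[0,0,0.0015],"twist":0,"claw":0.0},
  ],
)

```text
time: 15.3
tool_pos: [0.5091, -0.2424, 0.1079]
ee_rot: [0.588, 0.809, 0.004, -0.005]
contact_force: [0.0, 1.0, 2.4]
opening: 0.018
```

Call:
move_arm(
  motion=[
    {"delta_pos":[0,0,0.0015],"twist":0,"claw":0.0},
  ],
)

```text
time: 15.42
tool_pos: [0.5092, -0.2424, 0.1065]
ee_rot: [0.588, 0.809, 0.004, -0.005]
contact_force: [-0.4, 0.3, 3.3]
opening: 0.0177
```

Call:
move_arm(
  motion=[
    {"delta_pos":[0,0,0.0015],"twist":0,"claw":0.0},
  ],
)

```text
time: 15.55
tool_pos: [0.5094, -0.2423, 0.1051]
ee_rot: [0.588, 0.809, 0.004, -0.004]
contact_force: [-0.4, 1.4, 2.4]
opening: 0.0179
```

```bash
python3 -c "
from h import *
st((.5085,-.2412));snap('s11')"
```

```text
t 15.55 tip [ 0.5092 -0.2415  0.0441] depth mm 23.9 zax [-0.0026  0.0118] F [-0.4  1.4  2.4] yaw 108.0 open 0.0179
to slot, tool mm [ 0.6 -0.6  0. ]
```

View pics/s11.png

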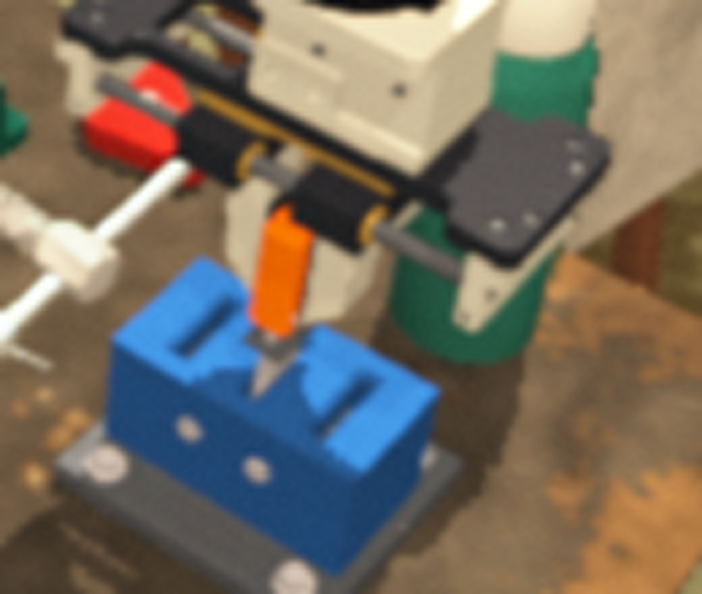

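Call:
move_arm(
  motion=[
    {"delta_pos":[0,0,0.0025],"twist":0,"claw":0.0},
    {"delta_pos":[0,0,0.0025],"twist":0,"claw":0.0},
  ],
)

```text
time: 15.85
tool_pos: [0.5095, -0.2422, 0.0998]
ee_rot: [0.588, 0.809, 0.004, -0.004]
contact_force: [-0.1, 0.6, 1.4]
opening: 0.0178
```

Call:
move_arm(
  motion=[
    {"delta_pos":[0,0,0.0025],"twist":0,"claw":0.0},
    {"delta_pos":[0,0,0.0025],"twist":0,"claw":0.0},
  ],
)

```text
time: 16.1
tool_pos: [0.5095, -0.2421, 0.0943]
ee_rot: [0.588, 0.809, 0.004, -0.004]
contact_force: [-0.7, -0.0, 1.2]
opening: 0.0175
```

Call:
move_arm(
  motion=[
    {"delta_pos":[0,0,0.002],"twist":0,"claw":0.0},
    {"delta_pos":[0,0,0.002],"twist":0,"claw":0.0},
  ],
)

```text
time: 16.35
tool_pos: [0.5094, -0.2421, 0.09]
ee_rot: [0.588, 0.809, 0.004, -0.004]
contact_force: [-0.5, -0.1, 1.6]
opening: 0.0178
```

Call:
move_arm(
  motion=[
    {"delta_pos":[0,0,0.0015],"twist":0,"claw":0.0},
  ],
)

```text
time: 16.48
tool_pos: [0.5094, -0.2421, 0.0883]
ee_rot: [0.588, 0.809, 0.004, -0.004]
contact_force: [0.6, -0.2, 1.8]
opening: 0.0179
```

Call:
move_arm(
  motion=[
    {"delta_pos":[0,0,0.0015],"twist":0,"claw":0.0},
  ],
)

```text
time: 16.6
tool_pos: [0.5094, -0.2421, 0.0868]
ee_rot: [0.588, 0.809, 0.004, -0.004]
contact_force: [-1.7, -0.7, 4.1]
opening: 0.0178
```

```bash
python3 -c "
from h import *
st((.5085,-.2412))"
```

```text
t 16.6 tip [ 0.5093 -0.2414  0.0258] depth mm 42.2 zax [-0.0024  0.0117] F [-1.7 -0.7  4.1] yaw 108.0 open 0.0178
to slot, tool mm [ 0.4 -0.7  0. ]
```

Call:
move_arm(
  motion=[
    {"delta_pos":[0,0,0.0012],"twist":0,"claw":0.0},
  ],
)

```text
time: 16.73
tool_pos: [0.5095, -0.2421, 0.0857]
ee_rot: [0.588, 0.809, 0.004, -0.004]
contact_force: [-2.0, 1.5, 5.9]
opening: 0.0178
```

```bash
python3 -c "
from h import *
st((.5085,-.2412));snap('s12')"
```

```text
t 16.73 tip [ 0.5093 -0.2414  0.0247] depth mm 43.3 zax [-0.0023  0.0117] F [-2.   1.5  5.9] yaw 108.0 open 0.0178
to slot, tool mm [ 0.4 -0.7  0. ]
```

View pics/s12.png

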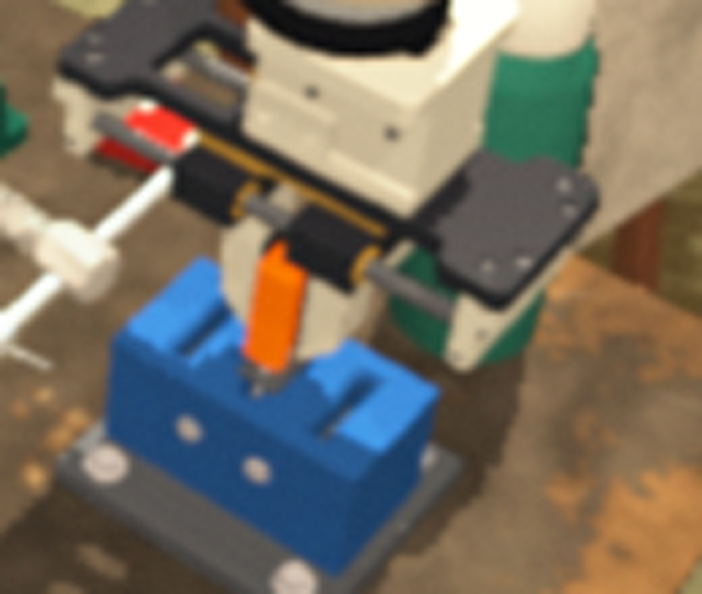

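Call:
move_arm(
  motion=[
    {"delta_pos":[0,0,-0.006],"twist":0,"claw":0.0},
    {"delta_pos":[0,0,-0.01],"twist":0,"claw":0.0},
    {"delta_pos":[0,0,-0.01],"twist":0,"claw":0.0},
    {"delta_pos":[0,0,-0.01],"twist":0,"claw":0.0},
    {"delta_pos":[0,0,-0.01],"twist":0,"claw":0.0},
    {"delta_pos":[0,0,-0.006],"twist":0,"claw":0.0},
    {"delta_pos":[0,0,0],"twist":0,"claw":0.0},
  ],
)

```text
time: 17.65
tool_pos: [0.5093, -0.2426, 0.1414]
ee_rot: [0.588, 0.809, 0.004, -0.004]
contact_force: [0.2, -0.2, -1.0]
opening: 0.0181
```

```bash
python3 -c "
from h import *
st((.5185,-.2718));snap('s13')"
```

```text
t 17.65 tip [ 0.5092 -0.2419  0.0804] depth mm -12.4 zax [-0.0025  0.0118] F [ 0.2 -0.2 -1. ] yaw 108.0 open 0.0181
to slot, tool mm [-31.4  -0.4  -0.4]
```

View pics/s13.png

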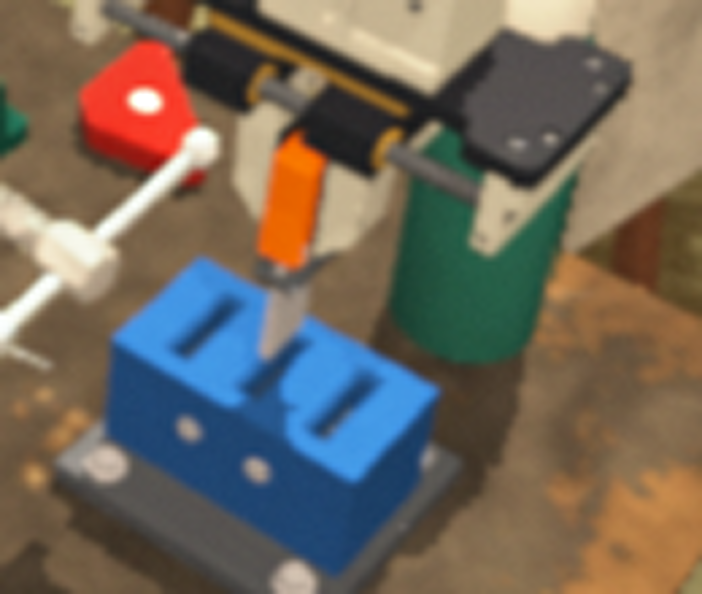

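Call:
move_arm(
  motion=[
    {"delta_pos":[-0.01,0,0],"twist":0,"claw":0.0},
    {"delta_pos":[-0.01,0,0],"twist":0,"claw":0.0},
    {"delta_pos":[-0.007,0,0],"twist":0,"claw":0.0},
    {"delta_pos":[0,0,0],"twist":0,"claw":0.0},
  ],
)

```text
time: 18.2
tool_pos: [0.5175, -0.2706, 0.1396]
ee_rot: [0.588, 0.809, 0.004, -0.005]
contact_force: [-0.5, 0.1, -1.1]
opening: 0.0177
```

```bash
python3 -c "
from h import *
st((.5185,-.2718))"
```

```text
t 18.2 tip [ 0.5172 -0.2699  0.0786] depth mm -10.6 zax [-0.0046  0.012 ] F [-0.5  0.1 -1.1] yaw 108.0 open 0.0177
to slot, tool mm [-2.2  0.6 -0. ]
```

Call:
move_arm(
  motion=[
    {"delta_pos":[-0.002,0.0005,0],"twist":0,"claw":0.0},
    {"delta_pos":[0,0,0.005],"twist":0,"claw":0.0},
    {"delta_pos":[0,0,0.004],"twist":0,"claw":0.0},
    {"delta_pos":[0,0,0],"twist":0,"claw":0.0},
  ],
)

```text
time: 18.7
tool_pos: [0.5183, -0.2715, 0.1295]
ee_rot: [0.588, 0.809, 0.004, -0.006]
contact_force: [-1.0, 0.9, -0.1]
opening: 0.0178
```

```bash
python3 -c "
from h import *
st((.5185,-.2718));snap('s14')"
```

```text
t 18.7 tip [ 0.518  -0.2708  0.0685] depth mm -0.5 zax [-0.0055  0.0129] F [-1.   0.9 -0.1] yaw 108.0 open 0.0178
to slot, tool mm [-1.1  0.2 -0. ]
```

View pics/s14.png

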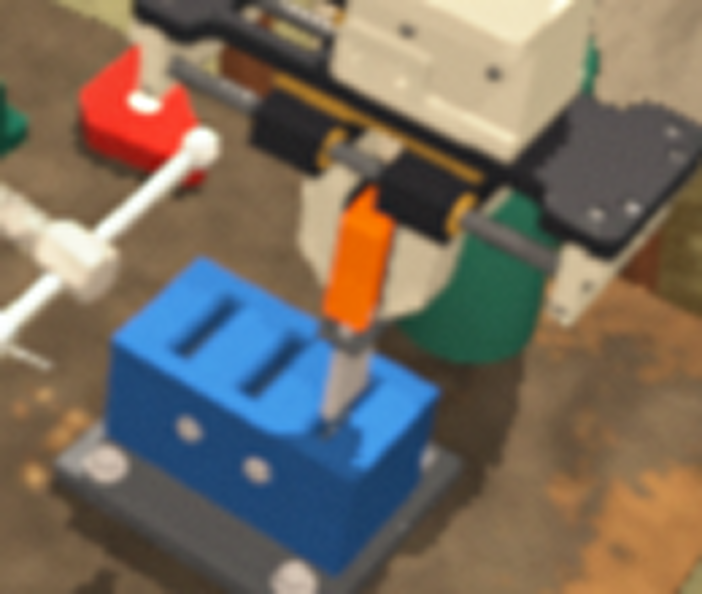

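The blade tip (330,415 in the crop) is over the right slot. I'll shift it 1 mm and lower it.

Call:
move_arm(
  motion=[
    {"delta_pos":[-0.001,0,0],"twist":0,"claw":0.0},
    {"delta_pos":[0,0,0.003],"twist":0,"claw":0.0},
    {"delta_pos":[0,0,0.002],"twist":0,"claw":0.0},
  ],
)

```text
time: 19.12
tool_pos: [0.519, -0.2725, 0.1247]
ee_rot: [0.588, 0.809, 0.004, -0.006]
contact_force: [-0.0, -0.1, -1.6]
opening: 0.0178
```

```bash
python3 -c "
from h import *
st((.5185,-.2718))"
```

```text
t 19.12 tip [ 0.5187 -0.2718  0.0637] depth mm 4.3 zax [-0.0046  0.0126] F [-0.  -0.1 -1.6] yaw 108.0 open 0.0178
to slot, tool mm [ 0.  -0.2  0. ]
```

Call:
move_arm(
  motion=[
    {"delta_pos":[0,0,0.003],"twist":0,"claw":0.0},
    {"delta_pos":[0,0,0.003],"twist":0,"claw":0.0},
  ],
)

```text
time: 19.38
tool_pos: [0.519, -0.2724, 0.1183]
ee_rot: [0.588, 0.809, 0.004, -0.006]
contact_force: [-0.6, 0.0, -1.1]
opening: 0.0182
```

Call:
move_arm(
  motion=[
    {"delta_pos":[0,0,0.0015],"twist":0,"claw":0.0},
  ],
)

```text
time: 19.5
tool_pos: [0.5189, -0.2724, 0.1165]
ee_rot: [0.588, 0.809, 0.004, -0.006]
contact_force: [0.7, 0.2, -0.7]
opening: 0.0182
```

Call:
move_arm(
  motion=[
    {"delta_pos":[0,0,0.0015],"twist":0,"claw":0.0},
  ],
)

```text
time: 19.62
tool_pos: [0.5188, -0.2724, 0.1149]
ee_rot: [0.588, 0.809, 0.004, -0.006]
contact_force: [-0.4, -0.2, -0.9]
opening: 0.0175
```

```bash
python3 -c "
from h import *
st((.5185,-.2718))"
```

```text
t 19.62 tip [ 0.5185 -0.2716  0.0539] depth mm 14.1 zax [-0.0049  0.0127] F [-0.4 -0.2 -0.9] yaw 108.0 open 0.0175
to slot, tool mm [-0.2 -0.1 -0. ]
```

Call:
move_arm(
  motion=[
    {"delta_pos":[0,0,0.0015],"twist":0,"claw":0.0},
  ],
)

```text
time: 19.75
tool_pos: [0.5189, -0.2724, 0.1136]
ee_rot: [0.588, 0.809, 0.004, -0.006]
contact_force: [-1.0, 0.0, 3.9]
opening: 0.0179
```

Call:
move_arm(
  motion=[
    {"delta_pos":[0,0,0.0015],"twist":0,"claw":0.0},
  ],
)

```text
time: 19.88
tool_pos: [0.5189, -0.2724, 0.1124]
ee_rot: [0.588, 0.809, 0.004, -0.006]
contact_force: [-2.3, 1.3, 6.7]
opening: 0.0177
```

Call:
move_arm(
  motion=[
    {"delta_pos":[0,0,0.0015],"twist":0,"claw":0.0},
  ],
)

```text
time: 20.0
tool_pos: [0.5189, -0.2724, 0.1115]
ee_rot: [0.588, 0.809, 0.004, -0.005]
contact_force: [-1.9, 2.2, 8.7]
opening: 0.0175
```

Call:
move_arm(
  motion=[
    {"delta_pos":[0,0,0.001],"twist":0,"claw":0.0},
  ],
)

```text
time: 20.12
tool_pos: [0.5189, -0.2724, 0.1112]
ee_rot: [0.588, 0.809, 0.004, -0.005]
contact_force: [-2.9, 1.0, 9.4]
opening: 0.018
```

Jammed at about 15 mm, with the force rising at the spring rate. I'll go back to the middle slot.

Call:
move_arm(
  motion=[
    {"delta_pos":[0,0,-0.008],"twist":0,"claw":0.0},
    {"delta_pos":[0,0,-0.01],"twist":0,"claw":0.0},
    {"delta_pos":[0,0,-0.009],"twist":0,"claw":0.0},
    {"delta_pos":[0,0,0],"twist":0,"claw":0.0},
    {"delta_pos":[0.01,0,0],"twist":0,"claw":0.0},
    {"delta_pos":[0.01,0,0],"twist":0,"claw":0.0},
    {"delta_pos":[0.006,0,0],"twist":0,"claw":0.0},
    {"delta_pos":[0,0,0],"twist":0,"claw":0.0},
  ],
)

```text
time: 21.12
tool_pos: [0.5101, -0.2453, 0.1396]
ee_rot: [0.587, 0.809, 0.004, -0.006]
contact_force: [0.5, 0.5, -2.0]
opening: 0.0181
```

```bash
python3 -c "
from h import *
st((.5088,-.2413))"
```

```text
t 21.12 tip [ 0.5098 -0.2444  0.0786] depth mm -10.6 zax [-0.0044  0.0135] F [ 0.5  0.5 -2. ] yaw 108.0 open 0.0181
to slot, tool mm [ 3.3 -0.   0. ]
```

Call:
move_arm(
  motion=[
    {"delta_pos":[0.003,0,0],"twist":0,"claw":0.0},
    {"delta_pos":[0,0,0.004],"twist":0,"claw":0.0},
    {"delta_pos":[0,0,0.003],"twist":0,"claw":0.0},
    {"delta_pos":[0,0,0],"twist":0,"claw":0.0},
  ],
)

```text
time: 21.62
tool_pos: [0.5091, -0.2427, 0.132]
ee_rot: [0.588, 0.809, 0.004, -0.006]
contact_force: [-0.6, 0.2, -0.8]
opening: 0.0178
```

```bash
python3 -c "
from h import *
st((.5088,-.2413))"
```

```text
t 21.62 tip [ 0.5088 -0.2419  0.071 ] depth mm -3.0 zax [-0.0046  0.0131] F [-0.6  0.2 -0.8] yaw 108.0 open 0.0178
to slot, tool mm [0.6 0.2 0. ]
```

Call:
move_arm(
  motion=[
    {"delta_pos":[0.0003,0,0.003],"twist":0,"claw":0.0},
    {"delta_pos":[0,0,0.003],"twist":0,"claw":0.0},
    {"delta_pos":[0,0,0.003],"twist":0,"claw":0.0},
  ],
)

```text
time: 22.0
tool_pos: [0.509, -0.2426, 0.1225]
ee_rot: [0.588, 0.809, 0.004, -0.006]
contact_force: [0.5, 0.4, -0.8]
opening: 0.0178
```

Call:
move_arm(
  motion=[
    {"delta_pos":[0,0,0.003],"twist":0,"claw":0.0},
    {"delta_pos":[0,0,0.003],"twist":0,"claw":0.0},
    {"delta_pos":[0,0,0.003],"twist":0,"claw":0.0},
  ],
)

```text
time: 22.38
tool_pos: [0.509, -0.2425, 0.1128]
ee_rot: [0.588, 0.809, 0.004, -0.006]
contact_force: [0.6, 0.2, -1.0]
opening: 0.0178
```

Call:
move_arm(
  motion=[
    {"delta_pos":[0,0,0.0025],"twist":0,"claw":0.0},
    {"delta_pos":[0,0,0.0025],"twist":0,"claw":0.0},
    {"delta_pos":[0,0,0.0025],"twist":0,"claw":0.0},
  ],
)

```text
time: 22.75
tool_pos: [0.5093, -0.2424, 0.1051]
ee_rot: [0.588, 0.809, 0.004, -0.005]
contact_force: [-1.0, 0.6, 2.9]
opening: 0.0183
```

Call:
move_arm(
  motion=[
    {"delta_pos":[0,0,0.0025],"twist":0,"claw":0.0},
    {"delta_pos":[0,0,0.0025],"twist":0,"claw":0.0},
    {"delta_pos":[0,0,0.0025],"twist":0,"claw":0.0},
  ],
)

```text
time: 23.12
tool_pos: [0.5095, -0.2422, 0.0975]
ee_rot: [0.588, 0.809, 0.004, -0.005]
contact_force: [-1.5, 0.7, 3.0]
opening: 0.0178
```

```bash
python3 -c "
from h import *
st((.5088,-.2413))"
```

```text
t 23.12 tip [ 0.5094 -0.2414  0.0365] depth mm 31.5 zax [-0.0029  0.0129] F [-1.5  0.7  3. ] yaw 108.0 open 0.0178
to slot, tool mm [ 0.3 -0.5  0. ]
```

Call:
move_arm(
  motion=[
    {"delta_pos":[0,0,0.0025],"twist":0,"claw":0.0},
    {"delta_pos":[0,0,0.0025],"twist":0,"claw":0.0},
    {"delta_pos":[0,0,0.002],"twist":0,"claw":0.0},
  ],
)

```text
time: 23.5
tool_pos: [0.5096, -0.2421, 0.09]
ee_rot: [0.588, 0.809, 0.004, -0.005]
contact_force: [-0.3, 0.8, 2.1]
opening: 0.018
```

Call:
move_arm(
  motion=[
    {"delta_pos":[0,0,0.002],"twist":0,"claw":0.0},
  ],
)

```text
time: 23.62
tool_pos: [0.5096, -0.2421, 0.0878]
ee_rot: [0.588, 0.809, 0.004, -0.005]
contact_force: [-0.1, -0.0, 1.1]
opening: 0.0182
```

Call:
move_arm(
  motion=[
    {"delta_pos":[0,0,0.0015],"twist":0,"claw":0.0},
  ],
)

```text
time: 23.75
tool_pos: [0.5096, -0.2421, 0.0863]
ee_rot: [0.588, 0.809, 0.004, -0.005]
contact_force: [-1.0, 1.2, 4.9]
opening: 0.0179
```

Call:
move_arm(
  motion=[
    {"delta_pos":[0,0,0.0015],"twist":0,"claw":0.0},
  ],
)

```text
time: 23.88
tool_pos: [0.5097, -0.2421, 0.085]
ee_rot: [0.588, 0.809, 0.004, -0.005]
contact_force: [-2.6, 1.9, 9.0]
opening: 0.0181
```

Call:
move_arm(
  motion=[
    {"delta_pos":[0,0,-0.0012],"twist":0,"claw":0.0},
    {"delta_pos":[0,0,0],"twist":0,"claw":0.03},
    {"delta_pos":[0,0,0],"twist":0,"claw":0.045},
    {"delta_pos":[0,0,0],"twist":0,"claw":0.045},
  ],
)

```text
time: 24.38
tool_pos: [0.5094, -0.2423, 0.086]
ee_rot: [0.588, 0.809, 0.004, -0.005]
contact_force: [0.0, 0.3, 0.4]
opening: 0.0423
```

```bash
python3 -c "
from h import *
st((.5088,-.2413));snap('s15')"
```

```text
t 24.38 tip [ 0.5092 -0.2416  0.025 ] depth mm 43.0 zax [-0.003   0.0127] F [0.  0.3 0.4] yaw 108.0 open 0.0423
to slot, tool mm [ 0.4 -0.3  0. ]
```

View pics/s15.png

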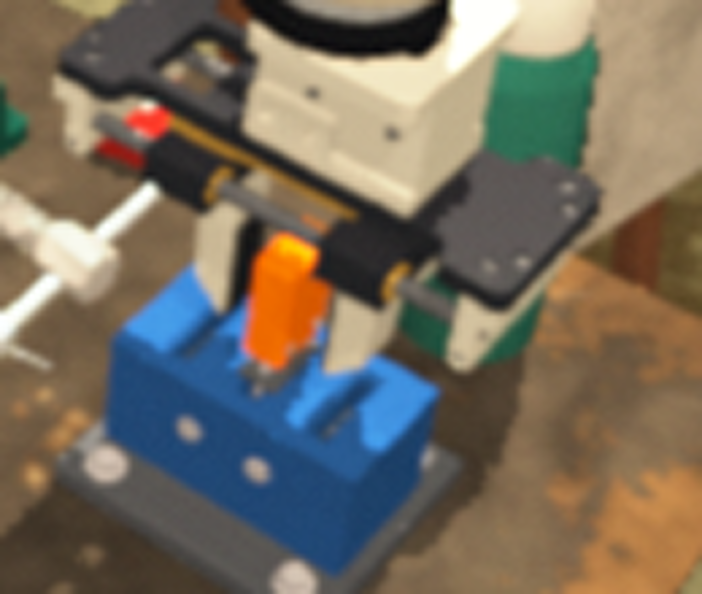

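Released. Next I'll retreat straight up.

Call:
move_arm(
  motion=[
    {"delta_pos":[0,0,-0.01],"twist":0,"claw":0.045},
    {"delta_pos":[0,0,-0.02],"twist":0,"claw":0.045},
    {"delta_pos":[0,0,-0.03],"twist":0,"claw":0.045},
    {"delta_pos":[0,0,-0.03],"twist":0,"claw":0.045},
    {"delta_pos":[0,0,-0.02],"twist":0,"claw":0.045},
    {"delta_pos":[0,0,0],"twist":0,"claw":0.045},
  ],
)

```text
time: 25.18
tool_pos: [0.5097, -0.2442, 0.2022]
ee_rot: [0.588, 0.809, 0.004, -0.004]
contact_force: [0.6, -0.8, -0.2]
opening: 0.0452
```

```bash
python3 -c "
from h import *
st((.5088,-.2413));snap('s16')
for t in ('spray_can','magnet','gauge_grip'): print(t,[(np.round(d['location'],4),round(d['confidence'],2)) for d in pinpoint('scene',t)])"
```

```text
t 25.18 tip [ 0.5096 -0.2435  0.1412] depth mm -73.2 zax [-0.002  0.012] F [ 0.6 -0.8 -0.2] yaw 108.0 open 0.0452
to slot, tool mm [ 2.3 -0.1  0. ]
spray_can [(array([ 6.373e-01, -2.110e-01, -2.000e-04]), 0.62), (array([ 0.5069, -0.2403,  0.0246]), 0.58), (array([ 0.4933, -0.2109,  0.0737]), 0.27), (array([ 0.4401,  0.3132, -0.0008]), 0.24)]
magnet [(array([ 0.5919, -0.0375,  0.0012]), 0.85)]
gauge_grip [(array([0.4355, 0.4165, 0.0557]), 0.44)]
```

View pics/s16.png

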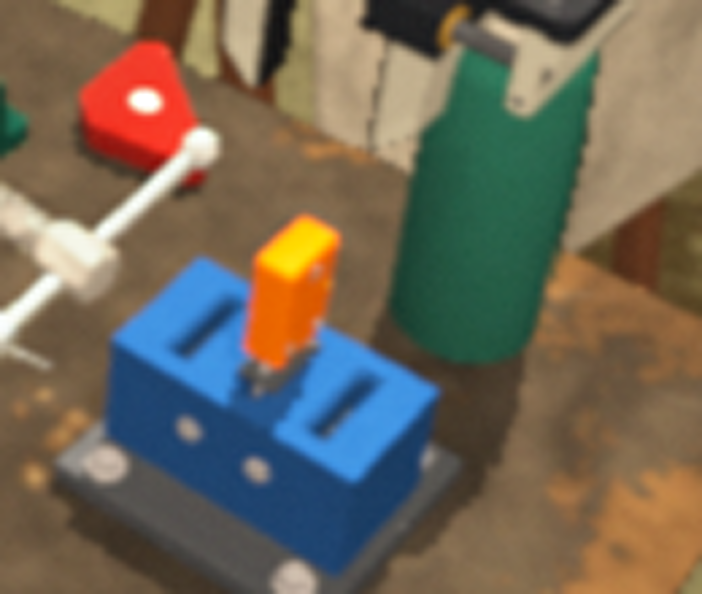

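```bash
python3 -c "
from h import *
d=np.array([np.cos(.314),np.sin(.314)]);c=np.array([.5088,-.2413])
im=cv2.imread('pics/s16_raw.png')
f=8;z=cv2.resize(im[230:290,310:360],None,fx=f,fy=f,interpolation=cv2.INTER_CUBIC)
n=np.array([-d[1],d[0]])
for h,l in((.130,(0,255,0)),(.072,(255,255,0)),(.068,(0,0,255))):
    P=[c+a*.017*d+b*.009*n for a,b in((1,1),(1,-1),(-1,-1),(-1,1))]
    q=np.array([proj('scene',(*p,h)) for p in P])
    q=((q-[310,230]+.5)*f).astype(np.int32);cv2.polylines(z,[q],True,l,1)
cv2.imwrite('pics/s16z.png',z)"
```

```text
(no output)
```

View pics/s16z.png

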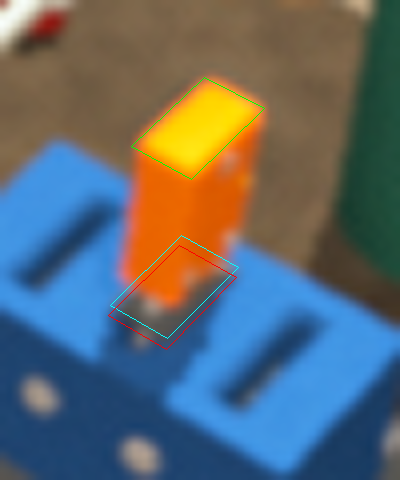

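The handle top and collar match the outlines I projected for a fully seated, upright gauge. The can and magnet are where they were, so I'm handing the job in.

```bash
python3 -c "
from h import *
print(workorder.finish_job())"
```

```text
the job is handed in; nothing more can be done
None
```

The gauge is standing released in the middle slot, the one that let it through, with its blade fully home. I handed the job in at about 25 s of the 58 s allowed; no verdict is reported.

- **Left slot:** jammed about 15 mm down. The wrist force rose at the blade spring's rate to about 11 N, and I backed out there.
- **Middle slot:** went down to 42 mm against a drag of about 3 N, until the collar met the jig. I took it out again to try the last slot.
- **Right slot:** jammed about 15 mm down, and I stopped at about 9 N.
- **Final placing:** I put the gauge back in the middle slot, pressed it home with about 9 N, released it and raised the gripper clear.

**Last checks:** In the scene camera picture, the handle top and collar match the outlines projected for a fully seated, upright gauge. The spray can and magnet read within about 5 mm of their first positions, which is about the detector's error.

**Disagreements:**
- The two cameras' slot positions differed by about 3 mm. I went by the scene camera, which agreed with the arm.
- The tool was tilted by up to about 1.7° while moving, and about 0.7° when I let go.
- In the last picture the detector did not find the seated gauge's grip point; it reported only the smaller look-alike. So the final position rests on the projected outlines and the depth and force readings.

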